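# Lay out piled junction boxes on their conduit back plates

### The arm

A 6-joint arm with a two-finger parallel gripper is mounted at the origin on the work surface. World frame = base frame: x ahead of the robot, y to its left, z up, the work surface at z = 0. Lengths are in m, angles in rad, forces in N, time in s.
With the tool pointing down it reaches from about 0.25 to 0.85 m from the base axis. Payload 12.5 kg.
Tool frame: the origin (TCP) lies between the finger pads; the fingertips stand manip.nose_length ahead of it and the grasp point (between the pads) lies 8 mm behind it (manip.nose_length is the distance from the TCP to the fingertips, in m); z points along the fingers, y is the line along which they close (so a half turn about z gives the same grasp; the last joint's range is limited). The gripper opens to 93 mm and grips with 3 to 60 N. Pads are 15 mm wide; open, the fingers measure 128 mm over their backs; the gripper's body (75 mm by 188 mm) begins 65 mm behind the grasp point.
Start: joints at [1.162, 0.351, 1.652, -0, 1.139, -0.085], TCP at [0.175, 0.521, 0.2] pointing down, gripper open.
Joint ranges: [-2.75, 2.75], [-0.79, 2.1], [0.01, 2.65], [-1.57, 4.71], [0.07, 3.14], [-2.87, 2.87]. Speed limits (rad/s): [2.22, 2.22, 2.79, 3.14, 3.14, 3.14].

### API

Orientations are given as a unit quaternion [w, x, y, z].
In Python, from workcell import manip gives the robot as it stands.
- The arm moves only by the shell command python3 -m creep 'ROWS'. ROWS is JSON, a list of rows, each an object with "slide": the shift along the tool's x, y, z as a fraction of full scale, a list of three; "turn": the turn about the tool's z as a fraction of full scale; "fingers": the opening, from 0 (shut) to 1 (fully open). A call has 1 to 8 rows; each row shifts and turns the commanded pose from where the row before left it, along the tool's axes as they then stand; what a row does not reach is not made up. Full scale, the value 1, is 200 mm for a shift and pi/2 rad for a turn. A row lasts 1/8 s, in which the tool goes at most 62.5 mm and 10.7 degrees, less where a joint would pass 70% of its speed; a pose out of reach is approached as far as the arm can. A call with a number of a shift or a turn outside -1 to 1 is refused whole. A call with a gripper value outside its range is refused whole. The fingers move at their own pace and stop on an object; the grip force is fixed at half the most. Time passes only in rows, so rows that do not move let the fingers close. It gives the time, the measured TCP pose, the force, the opening and the grip force at its end, in the units of the state.
- manip.observe(): the state, without advancing time (a new reading comes with each control period).
- manip.grab_frame(name): name is "scene" or "top" or "wrist"; returns the picture (480x640x3 uint8, blue, green, red); there is no depth.
- manip.camera_info(name): a dict with "fx", "fy", "cx", "cy" (pixels), "R" (3x3) and "t" (3): a world point X has camera coordinates R X + t; the wrist camera has in their place "hand_eye" (4x4, takes a point from camera to tool coordinates, whose origin is the TCP and whose axes are the flange's). Camera axes: x right, y down, z forward; pixel columns grow to the right and rows downward; lengths in m; the calibration is good to about 2 mm. A picture is of the moment at which its call begins: read the wrist's pose just before it. camera_info takes no time and is no camera call.
- manip.hand_in(): hands the job in; it is judged then, once.
The state is a dict: "t": time; "qpos": joint angles; "qd": joint speeds; "joint_efforts": joint torques, N m; "tcp_pos": TCP position; "eef_rot": TCP orientation; "wrist_force": force on the tool from outside, world axes, zero at the start; "ft_torque": the same for the moment, N m; "opening": finger opening in m; "grip_force": force on a finger pad.
Only numpy, scipy, OpenCV 4.12 (cv2) and the standard library are available. Lean on these libraries where they do the work, as an engineer would, in place of code of your own. Each camera call takes 0.05 s, during which the arm holds its last target. There are 200 camera calls.

### The job

Take the two piles of junction boxes on the bench apart and lay each box, lid up, on the back plate whose conduit has the same colour, ready to be screwed down: flat on the plate, centred between and midway along its colour stripes, rectangular boxes with their long side along the plate (either way round). Set the boxes down gently, do not let any of them drop, and let go of them all.

Things in the scene. Friction and masses are not known exactly. Their poses are not given: they have to be found in the camera images.
- box_red: closed red plastic junction box with a flat screw-down lid, 100 x 62 x 38 mm (long side along its x, 62 mm side along y, 38 mm high along z), about 0.16 kg. Origin: centre of its underside, z up through the lid. It lies on the bench at the bottom of one of the two piles
- box_blue: closed blue plastic junction box with a flat screw-down lid, 100 x 62 x 38 mm (long side along its x, 62 mm side along y, 38 mm high along z), about 0.16 kg. Origin: centre of its underside, z up through the lid. It lies on the bench at the bottom of one of the two piles
- box_yellow: closed yellow plastic junction box with a flat screw-down lid, 68 x 48 x 30 mm (long side along its x, 48 mm side along y, 30 mm high along z), about 0.09 kg. Origin: centre of its underside, z up through the lid. It starts lying loose on top of the red or the blue box, turned up to 55 degrees to it
- box_white: closed white plastic junction box with a flat screw-down lid, 68 x 48 x 30 mm (long side along its x, 48 mm side along y, 30 mm high along z), about 0.09 kg. Origin: centre of its underside, z up through the lid. It starts lying loose on top of the red or the blue box, turned up to 55 degrees to it
- box_green: closed round green plastic junction box, a disc 42 mm across and 26 mm high, about 0.06 kg. Origin: centre of its underside, z up. It starts on top of the yellow box
- plate_red: fixed back plate with the red conduit: dark steel, 5 mm thick, x from -60 to +78 mm, y from -42 to +42 mm, a red stripe 118 mm long along each long edge; at its +x end a red conduit stub lies along x from +66 to +96 mm, top 24 mm above the bench. Origin: middle of the box's place (midway along and between the stripes) at bench level, 5 mm under the plate's top; z up
- plate_blue: fixed back plate with the blue conduit: dark steel, 5 mm thick, x from -60 to +78 mm, y from -42 to +42 mm, a blue stripe 118 mm long along each long edge; at its +x end a blue conduit stub lies along x from +66 to +96 mm, top 24 mm above the bench. Origin: middle of the box's place (midway along and between the stripes) at bench level, 5 mm under the plate's top; z up
- plate_yellow: fixed back plate with the yellow conduit: dark steel, 5 mm thick, x from -60 to +78 mm, y from -42 to +42 mm, a yellow stripe 118 mm long along each long edge; at its +x end a yellow conduit stub lies along x from +66 to +96 mm, top 24 mm above the bench. Origin: middle of the box's place (midway along and between the stripes) at bench level, 5 mm under the plate's top; z up
- plate_white: fixed back plate with the white conduit: dark steel, 5 mm thick, x from -60 to +78 mm, y from -42 to +42 mm, a white stripe 118 mm long along each long edge; at its +x end a white conduit stub lies along x from +66 to +96 mm, top 24 mm above the bench. Origin: middle of the box's place (midway along and between the stripes) at bench level, 5 mm under the plate's top; z up
- plate_green: fixed back plate with the green conduit: dark steel, 5 mm thick, x from -60 to +78 mm, y from -42 to +42 mm, a green stripe 118 mm long along each long edge; at its +x end a green conduit stub lies along x from +66 to +96 mm, top 24 mm above the bench. Origin: middle of the box's place (midway along and between the stripes) at bench level, 5 mm under the plate's top; z up
There are look-alikes about, which are no part of the job. What is shaped like the plate_white but brown is not meant. Several things have the shape of the box_yellow; the one meant has the colours described above.

How it is judged:
By the outcome, as a careful person would: the job done as asked, in the order asked, and still so for the second after the job is handed in, with the robot touching nothing.
It also fails if it takes over 122 s, if anything falls off the work surface, if the arm or the gripper's body presses on something with over 40 N, if the wrist force passes 120 N, or if a joint passes its speed limit or range.

## Working session

There is one attempt and no reset: what is moved stays moved. The work goes in short steps, Python scripts to look and compute and a shell command to move; the robot and the scene stay as the last step left them, time stands still between calls to the robot, and variables do not carry over. Pictures are saved under pics/ and viewed, at most 14 in all, crops included, and the job is handed in when it is done.

```bash
ls; mkdir -p pics
python3 - <<'E'
from workcell import manip
import cv2
print(manip.observe(), manip.nose_length)
for n in("top","scene"):
    cv2.imwrite(f"pics/{n}0.png",manip.grab_frame(n)); print(n,manip.camera_info(n))
print(manip.camera_info("wrist"))
E
```

```text
pics
{'t': 0.0, 'qpos': array([ 1.16241888e+00,  3.51248136e-01,  1.65242609e+00, -1.51175735e-05,
        1.13911383e+00, -8.45578317e-02]), 'qd': array([ 0.00140116, -0.00026074, -0.00099542, -0.00148417,  0.00052979,
       -0.0004604 ]), 'joint_efforts': array([-5.11094513e-04, -4.97315526e+01, -2.85250318e+01,  6.99381670e-02,
        2.57521000e-02, -1.19666647e-04]), 'tcp_pos': array([0.17481347, 0.52108551, 0.19969417]), 'eef_rot': array([-1.39170563e-04,  1.61200177e-01,  9.86921550e-01, -5.81311650e-04]), 'wrist_force': array([-0.46874391,  0.33163701,  0.56159107]), 'ft_torque': array([ 0.0058604 , -0.01272718, -0.01130175]), 'grip_force': 0.0, 'opening': 0.09301261576410785} 0.011
top {'fx': 610.679035640702, 'fy': 610.679035640702, 'cx': 305.07226162402145, 'cy': 234.4876801567593, 'R': array([[ 0.02536968, -0.99966539, -0.00504925],
       [-0.99861431, -0.0251094 , -0.04624906],
       [ 0.0461068 ,  0.00621557, -0.99891718]]), 't': array([0.08621128, 0.48737735, 1.47772296])}
scene {'fx': 477.9953926854654, 'fy': 477.9953926854654, 'cx': 320.4846805137451, 'cy': 237.30794145976336, 'R': array([[ 0.13290183,  0.99107387,  0.01047347],
       [ 0.56377812, -0.06690244, -0.82321218],
       [-0.81516338,  0.11531111, -0.56763722]]), 't': array([-0.15848055, -0.21732912,  1.58015847])}
{'fx': 338.0400493196033, 'fy': 338.0400493196033, 'cx': 321.5211255255881, 'cy': 236.39752620634943, 'hand_eye': array([[ 6.26055116e-04, -9.65500095e-01, -2.60401948e-01,
         7.12272110e-02],
       [ 9.99999797e-01,  6.35906574e-04,  4.64172043e-05,
        -8.73438002e-04],
       [ 1.20775496e-04, -2.60401924e-01,  9.65500297e-01,
        -1.85041867e-01],
       [ 0.00000000e+00,  0.00000000e+00,  0.00000000e+00,
         1.00000000e+00]])}
```

View pics/top0.png

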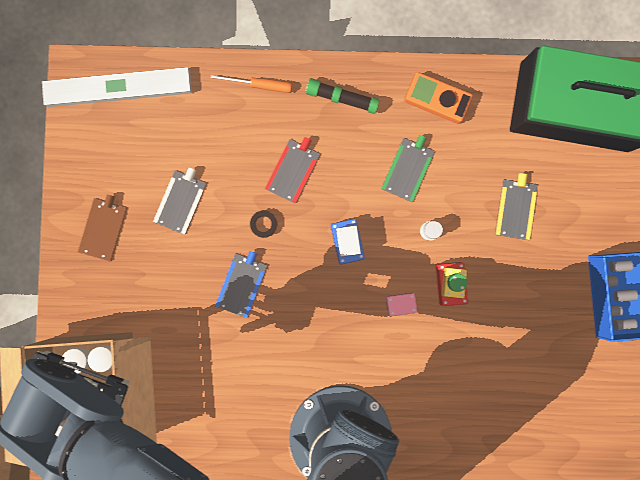

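View pics/scene0.png

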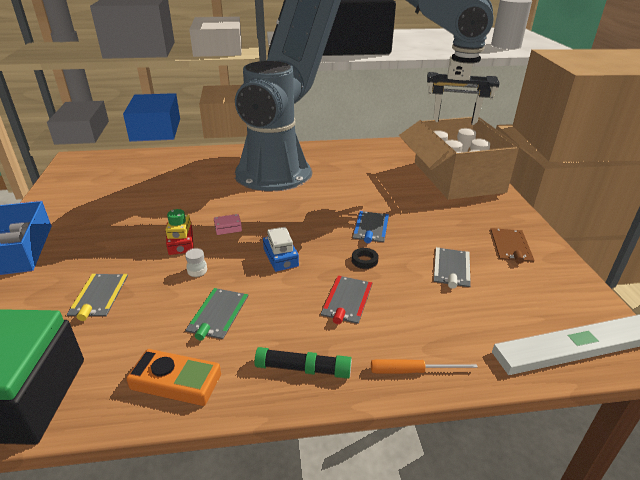

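```bash
cat > h.py <<'E'
import numpy as np, cv2
from workcell import manip
from scipy.spatial.transform import Rotation as Ro
def pose(): 
    s=manip.observe(); q=s["eef_rot"]; return s,Ro.from_quat([q[1],q[2],q[3],q[0]]).as_matrix()
def cam(n):
    c=manip.camera_info(n)
    if n!="wrist": R,t=np.array(c["R"]),np.array(c["t"])
    else:
        s,Rt=pose(); H=np.array(c["hand_eye"]); Rw=Rt@H[:3,:3]; o=Rt@H[:3,3]+s["tcp_pos"]; R=Rw.T; t=-R@o
    return (c["fx"],c["fy"],c["cx"],c["cy"],R,t)
def ray(c,uv,z):
    fx,fy,cx,cy,R,t=c; uv=np.atleast_2d(uv).astype(float)
    d=np.c_[(uv[:,0]-cx)/fx,(uv[:,1]-cy)/fy,np.ones(len(uv))]@R; o=-R.T@t
    return (o+d*((z-o[2])/d[:,2])[:,None])[:,:2]
def proj(c,P):
    fx,fy,cx,cy,R,t=c; p=np.atleast_2d(P)@R.T+t; return np.c_[fx*p[:,0]/p[:,2]+cx,fy*p[:,1]/p[:,2]+cy]
def to(x,y,z,yaw):
    "rows units to put TCP at x,y,z with tool y axis at world yaw (deg, mod 180)"
    s,R=pose(); d=R.T@(np.array([x,y,z])-s["tcp_pos"])/0.2
    cur=np.degrees(np.arctan2(R[1,1],R[0,1])); a=(yaw-cur+90)%180-90
    print("slide",d.round(4),"turn",round(-a/90,4),"(deg",round(-a,1),") q6",s["qpos"][5].round(2),"tcp",s["tcp_pos"].round(4),"yawy",round(cur,2),"open",round(s["opening"],4),"F",s["wrist_force"].round(1))
HS={"red":[(0,8),(172,180)],"yellow":[(24,34)],"green":[(45,85)],"blue":[(100,125)]}
def mask(im,col,smin=110,vmin=50):
    h,s,v=cv2.split(cv2.cvtColor(im,cv2.COLOR_BGR2HSV))
    if col=="white": return ((s<60)&(v>165)).astype(np.uint8)*255
    m=np.zeros(h.shape,bool)
    for a,b in HS[col]: m|=(h>=a)&(h<=b)
    return (m&(s>smin)&(v>vmin)).astype(np.uint8)*255
def blobs(m,c,z,amin=8):
    n,l,st,ce=cv2.connectedComponentsWithStats(m); out=[]
    for i in range(1,n):
        if st[i,4]<amin: continue
        p=np.argwhere(l==i)[:,::-1]; w=ray(c,p,z); (cx,cy),(a,b),an=cv2.minAreaRect((w*1000).astype(np.float32))
        d=w-w.mean(0); u=np.linalg.svd(d,full_matrices=False)[2][0]; 
        out.append((st[i,4],ce[i].round(1),w.mean(0).round(4),np.round([cx,cy,a,b,an],1),round(np.degrees(np.arctan2(u[1],u[0]))%180,1)))
    return out
E
python3 - <<'E'
from h import *
im=cv2.imread("pics/top0.png"); c=cam("top")
for k in ["red","yellow","green","blue","white"]:
    m=mask(im,k); m[:130]=0; m[:,590:]=0; m[320:]=0
    for b in blobs(m,c,.005): print(k,*b)
rs=[(155,160),(265,130),(385,130),(495,165),(215,245),(325,210),(420,250),(80,190)]
t=[cv2.resize(im[y:y+75,x:x+65],None,fx=3,fy=3,interpolation=cv2.INTER_CUBIC) for x,y in rs]
cv2.imwrite("pics/m.png",np.vstack([np.hstack(t[:4]),np.hstack(t[4:])]))
E
```

```text
red 109 [305.1 143.6] [0.7097 0.1042] [709.4 104.6  20.9  32.2  64.6] 152.9
red 195 [276.8 167.3] [0.6493 0.1723] [649.2 172.8   9.9 117.2  65.1] 154.9
red 216 [304.  180.5] [0.6182 0.1046] [617.7 104.7  11.  118.1  65.6] 155.0
red 517 [448.8 285.1] [ 0.3707 -0.2546] [ 374.3 -261.3  103.4   70.8    6.9] 10.5
yellow 86 [521.3 179.3] [ 0.6344 -0.4288] [ 6.350e+02 -4.292e+02  2.970e+01  1.720e+01  5.000e-01] 170.6
yellow 181 [500.8 210.6] [ 0.5559 -0.3793] [ 556.4 -379.4    9.3  117.4   82.1] 172.3
yellow 178 [530.8 215.5] [ 0.5459 -0.4527] [ 546.1 -452.8    9.   116.9   82.4] 172.3
yellow 78 [451.4 271.1] [ 0.4049 -0.2605] [ 402.2 -262.2   38.    19.9   85.1] 98.9
green 68 [419.2 141.6] [ 0.7214 -0.1769] [ 721.3 -178.1   16.1   32.5   66.8] 156.9
green 125 [392.2 166.9] [ 0.6571 -0.1115] [ 657.4 -111.6    6.3  116.5   67.6] 157.6
green 132 [420.1 178.5] [ 0.6302 -0.1805] [ 629.7 -180.2    7.7  116.4   66.9] 157.6
green 57 [457.1 276.5] [ 0.3921 -0.2746] [ 390.5 -274.7   39.3   16.3   87.9] 91.3
green 8 [463.6 285.1] [ 0.3716 -0.2908] [ 370.8 -289.9    4.7   10.1   15.4] 90.0
green 15 [
[... 1435 characters left out ...]
te 9 [177.7 228.2] [0.4929 0.4114] [493.4 411.8   4.9   7.4   1.4] 97.9
white 587 [348.  240.5] [ 0.4732 -0.0068] [472.9  -6.4  69.6  51.2   9.4] 11.8
white 9 [503.7 232.2] [ 0.5031 -0.3869] [ 503.6 -386.4    4.9    7.4    1.4] 100.9
white 8 [521.9 235.1] [ 0.4971 -0.4314] [ 497.4 -431.7    4.9    4.9    0.5] 45.6
white 12 [244.2 259.3] [0.4208 0.2457] [420.4 245.1   7.3   7.4   1.5] 22.3
white 8 [254.9 264.1] [0.4097 0.2194] [410.1 219.1   4.9   4.9   1.5] 46.8
white 9 [256.7 268.1] [0.4001 0.2147] [399.8 214.5   6.9   5.2  46.6] 71.1
white 8 [449.5 271. ] [ 0.4051 -0.256 ] [ 405.1 -256.     5.1    5.2   46.1] 92.7
white 923 [ 17.6 306.2] [0.2925 0.7958] [291.8 793.9  60.8  91.3   1.5] 96.2
```

View pics/m.png

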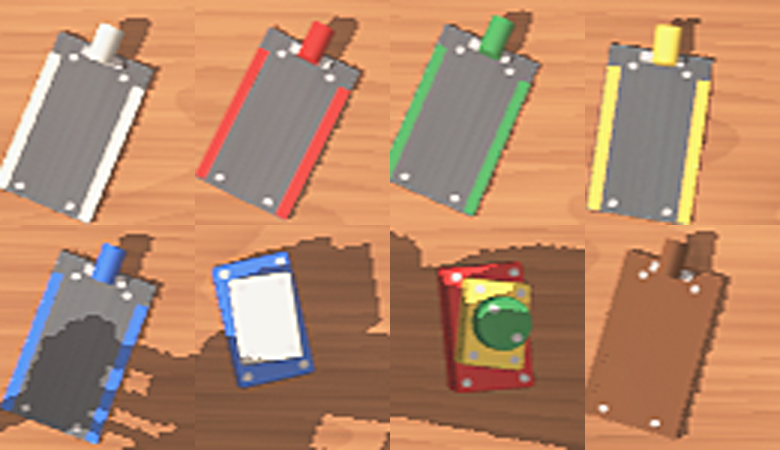

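Run:
```python
from h import *
im=cv2.imread("pics/top0.png"); c=cam("top")
m=mask(im,"white");m[:,:325]=0;m[:,375:]=0;print(*blobs(m,c,.068,100))
m=mask(im,"blue")|mask(im,"white");m[:210]=0;m[270:]=0;m[:,:325]=0;m[:,375:]=0;print(*blobs(m,c,.038,100))
print(ray(c,(456.5,283),.094), -c[4].T@c[5])
to(.38,-.265,.25,100)
```

```text
(np.int32(1338), array([354.5,  15.3]), array([ 1.0084, -0.0064]), array([1.003e+03, 6.000e-01, 8.490e+01, 1.074e+02, 1.300e+00]), np.float64(66.4)) (np.int32(587), array([348. , 240.5]), array([ 0.4708, -0.0027]), array([470.5,  -2.4,  66.6,  49.1,   9.4]), np.float64(11.8))
(np.int32(972), array([347. , 240.7]), array([ 0.4715, -0.0023]), array([470.6,  -2.6,  98.7,  61.6,  13.9]), np.float64(15.2))
[[ 0.37868415 -0.25182357]] [0.41638177 0.08923529 1.49909889]
slide [-2.223  -3.4004 -0.248 ] turn -0.3172 (deg -28.6 ) q6 -0.08 tcp [0.1748 0.5211 0.1998] yawy 71.45 open 0.0929 F [-0.9 -0.5 -1.3]
```

Run:
```python
from h import *
to(.4705,-.0025,.25,101)
```

```text
slide [-2.2345 -2.0121 -0.2493] turn -0.3283 (deg -29.6 ) q6 -0.08 tcp [0.1748 0.5211 0.1998] yawy 71.45 open 0.0929 F [-0.9 -0.5 -1.3]
```

```bash
python3 -m creep '[{"slide":[-0.18,-0.16,-0.03],"turn":0,"fingers":1},{"slide":[-0.18,-0.16,-0.03],"turn":0,"fingers":1},{"slide":[-0.18,-0.16,-0.03],"turn":0,"fingers":1},{"slide":[-0.18,-0.16,-0.03],"turn":0,"fingers":1},{"slide":[-0.18,-0.16,-0.03],"turn":0,"fingers":1},{"slide":[-0.18,-0.16,-0.03],"turn":0,"fingers":1},{"slide":[-0.18,-0.16,-0.03],"turn":0,"fingers":1},{"slide":[-0.18,-0.16,-0.03],"turn":0,"fingers":1}]'
python3 -m creep '[{"slide":[-0.18,-0.16,0],"turn":0,"fingers":1},{"slide":[-0.18,-0.16,0],"turn":0,"fingers":1},{"slide":[-0.18,-0.16,0],"turn":0,"fingers":1},{"slide":[-0.18,-0.16,0],"turn":0,"fingers":1},{"slide":[0,0,0],"turn":-0.11,"fingers":1},{"slide":[0,0,0],"turn":-0.11,"fingers":1},{"slide":[0,0,0],"turn":-0.11,"fingers":1},{"slide":[0,0,0],"turn":0,"fingers":1}]'
python3 - <<'E'
from h import *
to(.4705,-.0025,.25,101)
E
```

```text
t: 1.1
tcp_pos: [0.367, 0.1856, 0.2484]
eef_rot: [-0.0, 0.161, 0.987, -0.0]
wrist_force: [0.7, 1.1, 0.6]
opening: 0.0932
grip_force: 0.0
t: 2.1
tcp_pos: [0.4622, 0.0199, 0.248]
eef_rot: [-0.0, -0.097, 0.995, 0.0]
wrist_force: [0.6, 0.4, -0.4]
opening: 0.0934
grip_force: 0.0
slide [-0.0193 -0.1179 -0.0098] turn 0.0009 (deg 0.1 ) q6 -1.82 tcp [0.4622 0.0199 0.248 ] yawy 101.08 open 0.0934 F [ 0.6  0.4 -0.4]
```

Run:
```python
from h import *
c=cam("wrist"); im=manip.grab_frame("wrist"); cv2.imwrite("pics/w1.png",im)
m=mask(im,"white");b=mask(im,"blue")
print("W");[print(*x) for x in blobs(m,c,.068,300)]
print("B");[print(*x) for x in blobs(b,c,.038,300)]
print(proj(c,[[.4705,-.0025,.068],[.3498,.2552,.005],[.6338,.1384,.005]]))
```

```text
W
384 [148.4 199.7] [ 0.4843 -0.1687] [ 485.8 -171.4   40.3   26.4   26.8] 24.7
2463 [298.3 217.1] [ 0.472  -0.0055] [473.3  -5.4  71.1  49.5  14. ] 9.5
932 [118.6 208.5] [ 0.5004 -0.2002] [ 500.9 -200.5   37.6   38.    51.4] 104.2
B
806 [503.3 134.3] [0.3417 0.202 ] [343.  201.6   8.9 109.1  70.8] 160.7
698 [550.6 165.8] [0.3641 0.2667] [365.6 266.1   8.2 108.9  70.6] 160.7
1483 [302.1 199.9] [ 0.458  -0.0053] [471.5  -6.5 100.6  61.5  14.1] 22.2
430 [489.3 209.1] [0.4252 0.2139] [425.2 213.9  21.1  29.1  71.4] 158.5
[[301.16830108 216.45879797]
 [528.17033073 151.13131804]
 [380.74747743 336.50514365]]
```

View pics/w1.png

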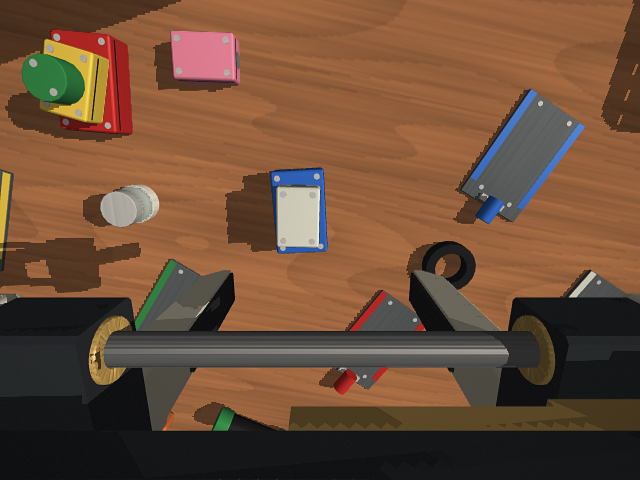

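Run:
```python
from h import *
c=cam("wrist"); im=cv2.imread("pics/w1.png")
b=mask(im,"blue");[print(*x) for x in blobs(b,c,.005,300)]
# white lid corners
g=cv2.inRange(cv2.cvtColor(im,cv2.COLOR_BGR2HSV),(0,0,150),(180,70,255)); g[:,:260]=0;g[:,340:]=0
for x in blobs(g,c,.068,300): print("W",*x)
cv2.imwrite("pics/w1c.png",cv2.resize(im[150:270,240:360],None,fx=5,fy=5,interpolation=cv2.INTER_CUBIC))
to(.472,-.004,.25,101)
```

```text
806 [503.3 134.3] [0.338  0.2189] [339.5 218.3   9.7 118.2  70.6] 160.6
698 [550.6 165.8] [0.3625 0.2888] [364.1 288.2   8.9 118.   70.5] 160.6
1483 [302.1 199.9] [ 0.4634 -0.0062] [478.1  -7.5 109.   66.6  14. ] 22.0
430 [489.3 209.1] [0.4286 0.2315] [428.5 231.5  22.8  31.6  71.3] 158.4
W 2516 [298.1 216.9] [ 0.4719 -0.0057] [473.3  -5.3  71.1  49.6  13.8] 10.1
slide [-0.0254 -0.1269 -0.0097] turn -0.0008 (deg -0.1 ) q6 -1.82 tcp [0.4622 0.0199 0.2481] yawy 100.93 open 0.0928 F [-0.4 -0.2 -0.2]
```

View pics/w1c.png

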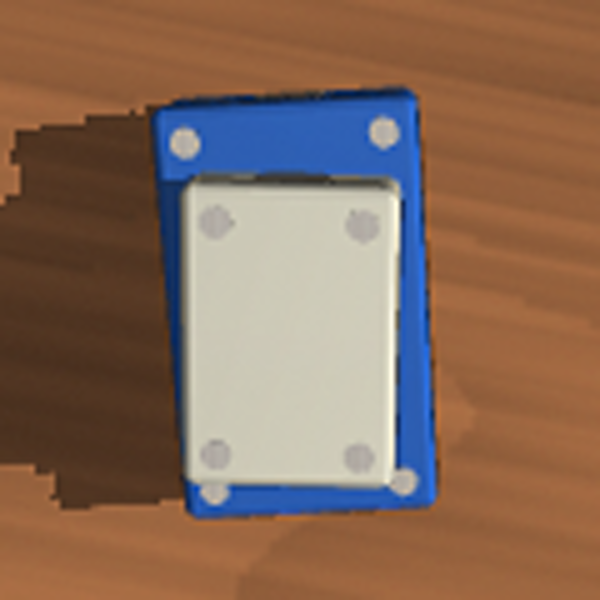

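Run:
```python
from h import *
c=cam("wrist")
for z,p in((.068,[(215,222),(362,225),(215,454),(359,458)]),(.038,[(185,143),(384,131),(215,490),(403,482)])):
    w=ray(c,np.array(p)/5+(240,150)-.4,z); d=(w[0]+w[1]-w[2]-w[3])/2; e=(w[1]+w[3]-w[0]-w[2])/2
    print(w.mean(0).round(4),np.degrees(np.arctan2(d[1],d[0]))%180,np.degrees(np.arctan2(e[1],e[0]))%180, np.linalg.norm(d),np.linalg.norm(e))
    to(*w.mean(0),.051,101)
```

```text
[ 0.473  -0.0065] 9.533705417323034 99.55688062379588 0.0523180088973082 0.0320702887974114
slide [-0.0283 -0.1403  0.9853] turn -0.0008 (deg -0.1 ) q6 -1.82 tcp [0.4622 0.0199 0.2481] yawy 100.93 open 0.0928 F [-0.4 -0.2 -0.2]
[ 0.4731 -0.0064] 13.93489592136541 103.9477362879663 0.08435750729476003 0.04605431385349002
slide [-0.029  -0.1399  0.9853] turn -0.0008 (deg -0.1 ) q6 -1.82 tcp [0.4622 0.0199 0.2481] yawy 100.93 open 0.0928 F [-0.4 -0.2 -0.2]
```

```bash
python3 -m creep '[{"slide":[-0.028,-0.14,0.15],"turn":0.016,"fingers":1},{"slide":[0,0,0.2],"turn":0,"fingers":1},{"slide":[0,0,0.14],"turn":0,"fingers":1},{"slide":[0,0,0],"turn":0,"fingers":1},{"slide":[0,0,0],"turn":0,"fingers":1}]'
python3 - <<'E'
from h import *
c=cam("wrist"); im=manip.grab_frame("wrist"); cv2.imwrite("pics/w2.png",im)
print(proj(c,[.473,-.0065,.068]))
cv2.imwrite("pics/w2c.png",cv2.resize(im[150:330,200:440],None,fx=3.3333,fy=3.3333,interpolation=cv2.INTER_CUBIC))
E
```

```text
t: 2.78
tcp_pos: [0.4738, -0.0065, 0.1513]
eef_rot: [0.001, -0.084, 0.996, -0.0]
wrist_force: [-0.5, 0.3, 0.0]
opening: 0.093
grip_force: 0.0
[[323.09967479 234.55626446]]
```

View pics/w2c.png

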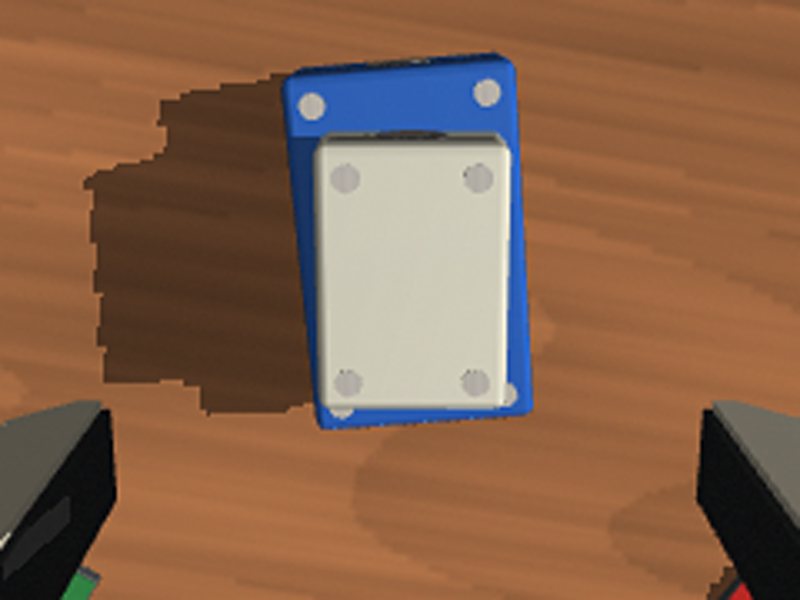

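```bash
python3 -m creep '[{"slide":[0.003,0,0.2],"turn":0,"fingers":1},{"slide":[0,0,0.15],"turn":0,"fingers":1},{"slide":[0,0,0.1],"turn":0,"fingers":1},{"slide":[0,0,0.044],"turn":0,"fingers":1},{"slide":[0,0,0],"turn":0,"fingers":0},{"slide":[0,0,0],"turn":0,"fingers":0},{"slide":[0,0,0],"turn":0,"fingers":0},{"slide":[0,0,0],"turn":0,"fingers":0}]'
python3 - <<'E'
from h import *
to(.5494,.4132,.12,159+90)
E
```

```text
t: 3.82
tcp_pos: [0.4729, -0.0066, 0.0518]
eef_rot: [0.0, -0.085, 0.996, -0.0]
wrist_force: [-0.6, -0.1, 0.4]
opening: 0.0573
grip_force: 0.0
slide [-0.7313  2.0043 -0.3408] turn 0.3412 (deg 30.7 ) q6 -1.85 tcp [ 0.4729 -0.0066  0.0518] yawy 99.71 open 0.0573 F [-0.6 -0.1  0.4]
```

```bash
python3 -m creep '[{"slide":[0,0,0],"turn":0,"fingers":0},{"slide":[0,0,0],"turn":0,"fingers":0},{"slide":[0,0,0],"turn":0,"fingers":0},{"slide":[0,0,-0.05],"turn":0,"fingers":0},{"slide":[0,0,-0.15],"turn":0,"fingers":0},{"slide":[0,0,-0.2],"turn":0,"fingers":0},{"slide":[0,0,-0.1],"turn":0,"fingers":0}]'
python3 - <<'E'
from h import *
to(.5494,.4132,.15,159+90)
E
```

```text
t: 4.7
tcp_pos: [0.4733, -0.0066, 0.154]
eef_rot: [0.001, -0.085, 0.996, -0.0]
wrist_force: [0.2, -0.0, -0.2]
opening: 0.0004
grip_force: 0.0
slide [-0.7289  2.0048  0.0204] turn 0.3412 (deg 30.7 ) q6 -1.85 tcp [ 0.4733 -0.0066  0.154 ] yawy 99.71 open 0.0004 F [ 0.2 -0.  -0.2]
```

Run:
```python
from h import *
im=manip.grab_frame("wrist"); cv2.imwrite("pics/w3.png",im)
```

```text
(no output)
```

View pics/w3.png

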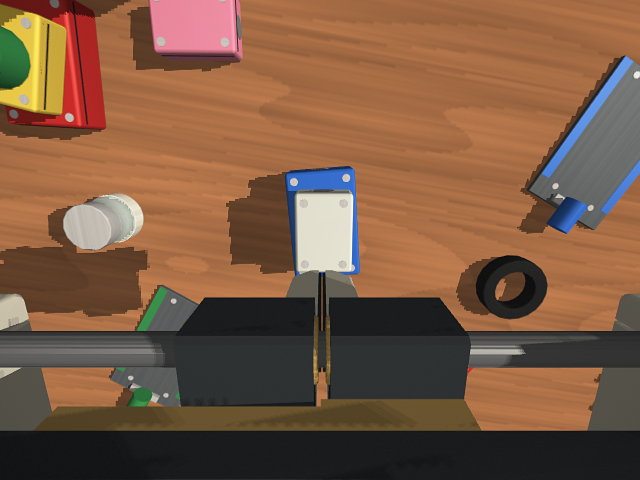

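Run:
```python
from h import *
c=cam("scene"); im=manip.grab_frame("scene"); s,R=pose(); p=s["tcp_pos"]
print(p,manip.nose_length,[a for a in dir(manip) if a[0]!='_'])
P=np.array([p+[0,0,d] for d in(-.011,0,.018,.028)]); uv=proj(c,P);print(uv)
u,v=uv[1].astype(int); x0,y0=u-50,v-50
cr=cv2.resize(im[y0:y0+100,x0:x0+100],None,fx=6,fy=6,interpolation=cv2.INTER_CUBIC)
for q in uv: a=((q-(x0,y0))*6).astype(int); cv2.line(cr,(a[0]-70,a[1]),(a[0]-50,a[1]),(255,0,255),1)
cv2.imwrite("pics/s1.png",cr)
```

```text
[ 0.47384154 -0.00668116  0.15385059] 0.011 ['IKError', 'camera_info', 'grab_frame', 'hand_in', 'nose_length', 'observe']
[[277.22967375 208.36410946]
 [277.03522989 204.28639221]
 [276.71226826 197.51350546]
 [276.53022864 193.69591975]]
```

View pics/s1.png

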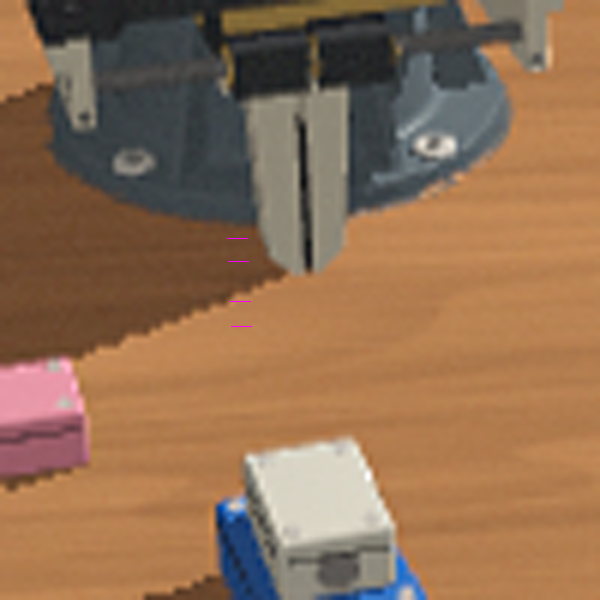

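```bash
python3 -m creep '[{"slide":[0,0,0],"turn":0,"fingers":0.8},{"slide":[0,0,0],"turn":0,"fingers":0.8},{"slide":[0,0,0],"turn":0,"fingers":0.8},{"slide":[0,0,0],"turn":0,"fingers":0.8},{"slide":[0,0,0],"turn":0,"fingers":0.8},{"slide":[0,0,0.1],"turn":0,"fingers":0.8},{"slide":[0,0,0.1],"turn":0,"fingers":0.8},{"slide":[0.004,0,0.1],"turn":0,"fingers":0.8}]'
python3 -m creep '[{"slide":[0,0,0.15],"turn":0,"fingers":0.8},{"slide":[0,0,0.1],"turn":0,"fingers":0.8},{"slide":[0,0,0.06],"turn":0,"fingers":0.8},{"slide":[0,0,0.03],"turn":0,"fingers":0.8},{"slide":[0,0,0],"turn":0,"fingers":0.8}]'
```

```text
t: 5.8
tcp_pos: [0.4719, -0.0067, 0.0908]
eef_rot: [0.0, -0.085, 0.996, -0.0]
wrist_force: [-0.7, 0.0, -0.2]
opening: 0.0732
grip_force: 0.0
t: 6.42
tcp_pos: [0.472, -0.0067, 0.0235]
eef_rot: [0.0, -0.085, 0.996, -0.0]
wrist_force: [0.3, 0.3, -0.1]
opening: 0.0744
grip_force: 0.0
```

```bash
python3 -m creep '[{"slide":[0,0,0],"turn":0,"fingers":0},{"slide":[0,0,0],"turn":0,"fingers":0},{"slide":[0,0,0],"turn":0,"fingers":0},{"slide":[0,0,0],"turn":0,"fingers":0},{"slide":[0,0,0],"turn":0,"fingers":0}]'
```

```text
t: 7.05
tcp_pos: [0.472, -0.0067, 0.0237]
eef_rot: [0.0, -0.085, 0.996, -0.0]
wrist_force: [-1.0, 0.5, 5.5]
opening: 0.0478
grip_force: 30.0
```

```bash
python3 -m creep '[{"slide":[0,0,-0.05],"turn":0,"fingers":0},{"slide":[0,0,-0.1],"turn":0,"fingers":0},{"slide":[0,0,-0.2],"turn":0,"fingers":0},{"slide":[0,0,-0.25],"turn":0,"fingers":0},{"slide":[0,0,-0.2],"turn":0.08,"fingers":0},{"slide":[0,0,-0.1],"turn":0.09,"fingers":0},{"slide":[0,0,0],"turn":0.09,"fingers":0},{"slide":[0,0,0],"turn":0.081,"fingers":0}]'
python3 - <<'E'
from h import *
to(.642,.377,.2,69)
E
```

```text
t: 8.05
tcp_pos: [0.4717, -0.0067, 0.2041]
eef_rot: [0.0, 0.184, 0.983, -0.0]
wrist_force: [-0.7, 0.1, -0.6]
opening: 0.0473
grip_force: 30.0
slide [-0.0988  2.0966  0.0208] turn -0.0026 (deg -0.2 ) q6 -1.31 tcp [ 0.4717 -0.0067  0.2041] yawy 68.77 open 0.0473 F [-0.7  0.1 -0.6]
```

```bash
python3 -m creep '[{"slide":[0,0.2,0],"turn":0,"fingers":0},{"slide":[0,0.26,0],"turn":0,"fingers":0},{"slide":[-0.02,0.28,0],"turn":0,"fingers":0},{"slide":[-0.02,0.28,0],"turn":0,"fingers":0},{"slide":[-0.02,0.28,0],"turn":0,"fingers":0},{"slide":[-0.02,0.28,0],"turn":0,"fingers":0},{"slide":[-0.02,0.28,0],"turn":0,"fingers":0},{"slide":[0,0.15,0],"turn":0,"fingers":0}]'
python3 -m creep '[{"slide":[0,0.08,0],"turn":0,"fingers":0},{"slide":[0,0,0],"turn":0,"fingers":0}]'
cat >> h.py <<'E'
def plate(col,c,im,near,**k):
    m=mask(im,col,**k); P=[]
    for b in blobs(m,c,.005,100):
        a,w=sorted(b[3][2:4]); 
        if np.hypot(*(b[2]-near))<.09 and w>90 and a<18: P.append((b[2],b[3],b[4]))
    if len(P)!=2: print(col,"found",P); return
    print(col,"centre minrect",((P[0][1][:2]+P[1][1][:2])/2).round(1),"mean",((P[0][0]+P[1][0])/2).round(4),"gap",np.hypot(*(P[0][0]-P[1][0])).round(4),"yaw",P[0][2],P[1][2])
E
python3 - <<'E'
from h import *
c=cam("wrist"); im=manip.grab_frame("wrist"); cv2.imwrite("pics/w4.png",im)
plate("white",c,im,(.5494,.4132)); plate("red",c,im,(.6338,.1384)); plate("blue",c,im,(.35,.255))
for b in blobs(mask(im,"white"),c,.005,150): print(*b)
to(.5494,.4132,.1,69)
E
```

```text
t: 9.05
tcp_pos: [0.6346, 0.3637, 0.2031]
eef_rot: [-0.0, 0.181, 0.983, -0.0]
wrist_force: [-0.4, -0.7, -0.8]
opening: 0.048
grip_force: 30.0
t: 9.3
tcp_pos: [0.6399, 0.377, 0.2031]
eef_rot: [-0.0, 0.182, 0.983, -0.0]
wrist_force: [-0.1, -0.8, -1.4]
opening: 0.0479
grip_force: 30.0
white centre minrect [551.4 410. ] mean [0.549  0.4109] gap 0.0741 yaw 159.2 159.2
red found [(array([0.6069, 0.1074]), array([609.5, 106.3,   9.7,  94.6,  64.9]), np.float64(154.8))]
blue found []
947 [287.2 119.5] [0.5357 0.3763] [538.1 375.3   8.7 117.4  69.2] 159.2
944 [356.3 119.7] [0.5623 0.4455] [564.6 444.7   8.9 117.4  69.1] 159.2
371 [325.4 199. ] [0.6299 0.3845] [631.9 386.3  19.3  32.2  69. ] 149.4
8888 [320.3 278.8] [0.7195 0.3439] [721.5 347.  124.3 136.3  69.7] 114.8
4323 [593.4 282.4] [0.8419 0.6531] [846.6 639.7  62.  152.7   6.9] 92.6
234 [321.6 394.2] [0.8745 0.2864] [874.6 285.3 102.2   5.8  83.6] 83.2
slide [0.4886 0.0111 0.5165] turn 0.0004 (deg 0.0 ) q6 -0.74 tcp [0.6399 0.3762 0.2033] yawy 69.04 open 0.0478 F [-0.6 -0.3 -1.4]
```

View pics/w4.png

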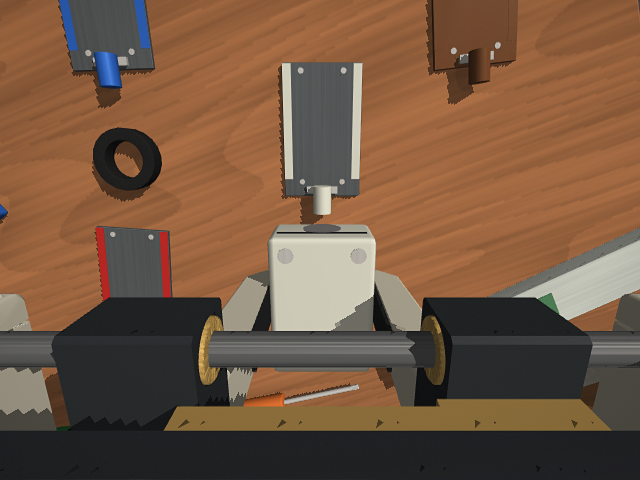

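Run:
```python
from h import *
c=cam("wrist"); s,R=pose()
z=s["tcp_pos"][2]+.0443
for uv in ((285,256),(358,256)):
    w=ray(c,uv,z)[0]; print((R.T@(np.r_[w,z]-s["tcp_pos"])*1000).round(1))
to(.5505,.4104,.02,69.1)
```

```text
[ 24.3 -16.8 -44.3]
[ 24.3  15.2 -44.3]
slide [4.784e-01 2.000e-04 9.165e-01] turn -0.0007 (deg -0.1 ) q6 -0.74 tcp [0.6399 0.3762 0.2033] yawy 69.04 open 0.0478 F [-0.6 -0.3 -1.4]
```

```bash
python3 -m creep '[{"slide":[0.2,0.003,0],"turn":0,"fingers":0},{"slide":[0.2,0,0.1],"turn":0,"fingers":0},{"slide":[0.08,0,0.2],"turn":0,"fingers":0},{"slide":[0,0,0.25],"turn":0,"fingers":0},{"slide":[0,0,0.25],"turn":0,"fingers":0},{"slide":[0,0,0.1],"turn":0,"fingers":0},{"slide":[0,0,0.06],"turn":0,"fingers":0},{"slide":[0,0,0.04],"turn":0,"fingers":0}]'
python3 -m creep '[{"slide":[0,0,0.02],"turn":0,"fingers":0},{"slide":[0,0,0],"turn":0,"fingers":0}]'
python3 - <<'E'
from h import *
to(.550,.4105,-.0093,69.1)
E
```

```text
t: 10.35
tcp_pos: [0.5516, 0.4116, 0.0045]
eef_rot: [0.001, 0.182, 0.983, 0.001]
wrist_force: [0.4, -1.1, -0.9]
opening: 0.048
grip_force: 30.0
t: 10.6
tcp_pos: [0.5511, 0.4115, 0.0]
eef_rot: [0.0, 0.182, 0.983, 0.0]
wrist_force: [-1.2, 0.2, -1.4]
opening: 0.0478
grip_force: 30.0
slide [ 0.0032 -0.0068  0.0466] turn -0.0009 (deg -0.1 ) q6 -0.63 tcp [0.5511 0.4115 0.    ] yawy 69.02 open 0.0478 F [-1.2  0.2 -1.4]
```

```bash
python3 -m creep '[{"slide":[0.004,-0.006,0.02],"turn":0,"fingers":0},{"slide":[0,0,0.01],"turn":0,"fingers":0},{"slide":[0,0,0.006],"turn":0,"fingers":0},{"slide":[0,0,0.003],"turn":0,"fingers":0},{"slide":[0,0,0],"turn":0,"fingers":0},{"slide":[0,0,0],"turn":0,"fingers":0}]'
```

```text
t: 11.35
tcp_pos: [0.5497, 0.4105, -0.0083]
eef_rot: [0.0, 0.182, 0.983, 0.0]
wrist_force: [-0.4, -0.5, -1.1]
opening: 0.0479
grip_force: 30.0
```

```bash
python3 -m creep '[{"slide":[0,0,0.004],"turn":0,"fingers":0},{"slide":[0,0,0],"turn":0,"fingers":0}]';python3 -m creep '[{"slide":[0,0,0.003],"turn":0,"fingers":0},{"slide":[0,0,0],"turn":0,"fingers":0}]'
```

```text
t: 11.6
tcp_pos: [0.5496, 0.4105, -0.0092]
eef_rot: [0.0, 0.182, 0.983, 0.0]
wrist_force: [0.3, 0.2, -0.1]
opening: 0.0477
grip_force: 30.0
t: 11.85
tcp_pos: [0.5496, 0.4106, -0.0092]
eef_rot: [0.0, 0.182, 0.983, 0.0]
wrist_force: [-2.2, -1.9, 5.8]
opening: 0.0478
grip_force: 30.0
```

```bash
python3 -m creep '[{"slide":[0,0,0],"turn":0,"fingers":0.65},{"slide":[0,0,0],"turn":0,"fingers":0.65},{"slide":[0,0,0],"turn":0,"fingers":0.65},{"slide":[0,0,-0.1],"turn":0,"fingers":0.65},{"slide":[0,0,-0.25],"turn":0,"fingers":0.65},{"slide":[0,0,-0.3],"turn":0,"fingers":0.65},{"slide":[0,0,-0.3],"turn":0,"fingers":0.65},{"slide":[0,0,-0.2],"turn":0,"fingers":0.65}]'
python3 - <<'E'
from h import *
c=cam("wrist"); im=manip.grab_frame("wrist"); cv2.imwrite("pics/w5.png",im)
plate("white",c,im,(.551,.410));
for b in blobs(mask(im,"white"),c,.035,800): print(*b)
to(.38,-.258,.25,100)
E
```

```text
t: 12.85
tcp_pos: [0.55, 0.4108, 0.2253]
eef_rot: [0.002, 0.182, 0.983, 0.002]
wrist_force: [-0.4, 0.6, -0.5]
opening: 0.0605
grip_force: 0.0
white found [(array([0.5635, 0.4453]), array([565.3, 444.7,   9. , 116.7,  69.2]), np.float64(159.1))]
2361 [321.1 209.3] [0.5491 0.4106] [550.  409.9  45.4  67.4  69.9] 160.4
slide [-0.3996 -3.4323 -0.1256] turn -0.3442 (deg -31.0 ) q6 -0.63 tcp [0.5514 0.4117 0.2304] yawy 69.02 open 0.0605 F [ 0.8 -0.1  3.9]
```

```bash
python3 -m creep '[{"slide":[-0.03,-0.2,-0.05],"turn":0,"fingers":0.65},{"slide":[-0.03,-0.28,-0.05],"turn":0,"fingers":0.65},{"slide":[-0.03,-0.28,0],"turn":0,"fingers":0.65},{"slide":[-0.03,-0.28,0],"turn":0,"fingers":0.65},{"slide":[-0.03,-0.28,0],"turn":0,"fingers":0.65},{"slide":[-0.03,-0.28,0],"turn":0,"fingers":0.65},{"slide":[-0.03,-0.28,0],"turn":0,"fingers":0.65},{"slide":[-0.03,-0.28,0],"turn":0,"fingers":0.65}]'
python3 -m creep '[{"slide":[-0.03,-0.28,0],"turn":0,"fingers":0.65},{"slide":[-0.03,-0.28,0],"turn":0,"fingers":0.65},{"slide":[-0.03,-0.28,0],"turn":0,"fingers":0.65},{"slide":[-0.03,-0.28,0],"turn":0,"fingers":0.65},{"slide":[-0.03,-0.15,0],"turn":0,"fingers":0.65},{"slide":[0,0,0],"turn":-0.11,"fingers":0.65},{"slide":[0,0,0],"turn":-0.11,"fingers":0.65},{"slide":[0,0,0],"turn":-0.11,"fingers":0.65}]'
python3 - <<'E'
from h import *
to(.38,-.258,.20,100)
E
```

```text
t: 13.9
tcp_pos: [0.4391, -0.0116, 0.2413]
eef_rot: [0.001, 0.182, 0.983, 0.0]
wrist_force: [0.7, -0.6, 0.4]
opening: 0.0602
grip_force: 0.0
t: 14.9
tcp_pos: [0.3767, -0.258, 0.2412]
eef_rot: [0.0, -0.079, 0.997, -0.0]
wrist_force: [0.1, -0.0, 0.2]
opening: 0.0603
grip_force: 0.0
slide [-0.0161 -0.0023  0.206 ] turn -0.0108 (deg -1.0 ) q6 -2.43 tcp [ 0.3767 -0.258   0.2412] yawy 99.02 open 0.0603 F [ 0.1 -0.   0.2]
```

Run:
```python
from h import *
c=cam("wrist"); im=manip.grab_frame("wrist"); cv2.imwrite("pics/w6.png",im)
for k,z in(("green",.094),("yellow",.068),("red",.038)):
    for b in blobs(mask(im,k),c,z,300): print(k,*b)
plate("green",c,im,(.645,-.149)); plate("yellow",c,im,(.553,-.419))
x,y=proj(c,[.38,-.258,.06])[0].astype(int)-(80,60); print(x,y)
cv2.imwrite("pics/w6c.png",cv2.resize(im[y:y+120,x:x+160],None,fx=5,fy=5,interpolation=cv2.INTER_CUBIC))
```

```text
green 1282 [322.  221.8] [ 0.3796 -0.2584] [ 380.1 -258.3   43.3   40.4    9.1] 165.8
red 1497 [316.1 187.3] [ 0.3536 -0.2696] [ 376.  -260.1  101.5   62.     6.7] 163.0
green found []
yellow found []
242 155
```

View pics/w6c.png

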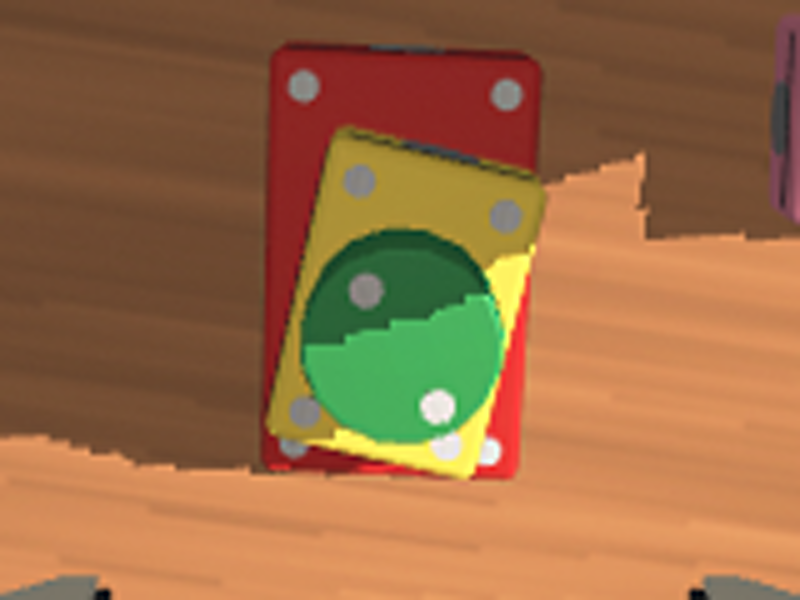

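Run:
```python
from h import *
c=cam("wrist"); o=np.array((242,155))-.4
g=ray(c,np.array([(366,291),(437,407),(402,348)])/5+o,.094); print(g[:2].mean(0),g[2])
w=ray(c,np.array([(360,181),(506,216),(305,411),(447,447)])/5+o,.068); d=(w[0]+w[1]-w[2]-w[3])/2; print("Y",w.mean(0),np.degrees(np.arctan2(d[1],d[0]))%180,np.linalg.norm(d))
w=ray(c,np.array([(304,86),(507,95),(295,448),(489,452)])/5+o,.038); d=(w[0]+w[1]-w[2]-w[3])/2; print("R",w.mean(0),np.degrees(np.arctan2(d[1],d[0]))%180,np.linalg.norm(d))
to(*g[:2].mean(0),.0535,99)
```

```text
[ 0.38237326 -0.25790714] [ 0.382055   -0.25792506]
Y [ 0.38090291 -0.25764496] 175.97296502042153 0.052340330938738557
R [ 0.37787645 -0.25944   ] 7.415002100431906 0.08492027606100964
slide [-0.0269 -0.0034  0.9384] turn 0.0057 (deg 0.5 ) q6 -2.44 tcp [ 0.3768 -0.258   0.2412] yawy 99.51 open 0.061 F [ 0.2 -0.3  0.3]
```

```bash
python3 -m creep '[{"slide":[-0.026,-0.003,0.15],"turn":0,"fingers":0.65},{"slide":[0,0,0.25],"turn":0,"fingers":0.65},{"slide":[0,0,0.25],"turn":0,"fingers":0.65},{"slide":[0,0,0.15],"turn":0,"fingers":0.65},{"slide":[0,0,0.08],"turn":0,"fingers":0.65},{"slide":[0,0,0.05],"turn":0,"fingers":0.65},{"slide":[0,0,0],"turn":0,"fingers":0.65}]'
```

```text
t: 15.82
tcp_pos: [0.3821, -0.2577, 0.0544]
eef_rot: [-0.0, -0.075, 0.997, 0.0]
wrist_force: [0.6, 0.0, -0.1]
opening: 0.0602
grip_force: 0.0
```

```bash
python3 -m creep '[{"slide":[0,0,0.004],"turn":0,"fingers":0},{"slide":[0,0,0],"turn":0,"fingers":0},{"slide":[0,0,0],"turn":0,"fingers":0},{"slide":[0,0,0],"turn":0,"fingers":0},{"slide":[0,0,0],"turn":0,"fingers":0}]'
```

```text
t: 16.45
tcp_pos: [0.3823, -0.2579, 0.0539]
eef_rot: [0.0, -0.076, 0.997, -0.0]
wrist_force: [-1.6, 0.8, 6.6]
opening: 0.0414
grip_force: 30.0
```

```bash
python3 -m creep '[{"slide":[0,0,-0.05],"turn":0,"fingers":0},{"slide":[0,0,-0.1],"turn":0,"fingers":0},{"slide":[0,0,-0.2],"turn":0,"fingers":0},{"slide":[0,0,-0.25],"turn":0,"fingers":0},{"slide":[0,0,-0.15],"turn":0,"fingers":0}]'
python3 - <<'E'
from h import *
to(.74,-.14,.2,99)
E
```

```text
t: 17.08
tcp_pos: [0.3823, -0.2579, 0.2062]
eef_rot: [0.001, -0.076, 0.997, -0.001]
wrist_force: [0.3, 0.2, -0.5]
opening: 0.0414
grip_force: 30.0
slide [-1.8571  0.3118  0.0337] turn -0.0031 (deg -0.3 ) q6 -2.42 tcp [ 0.3823 -0.2579  0.2062] yawy 98.72 open 0.0414 F [ 0.3  0.2 -0.5]
```

```bash
python3 -m creep '[{"slide":[-0.2,0.04,0],"turn":0,"fingers":0},{"slide":[-0.26,0.04,0],"turn":0,"fingers":0},{"slide":[-0.28,0.05,0],"turn":0,"fingers":0},{"slide":[-0.28,0.05,0],"turn":0,"fingers":0},{"slide":[-0.28,0.05,0],"turn":0,"fingers":0},{"slide":[-0.28,0.05,0],"turn":0,"fingers":0},{"slide":[-0.2,0.03,0],"turn":0,"fingers":0},{"slide":[-0.07,0,0],"turn":0,"fingers":0}]'
python3 -m creep '[{"slide":[0,0,0],"turn":0,"fingers":0},{"slide":[0,0,0],"turn":0,"fingers":0}]'
python3 - <<'E'
from h import *
c=cam("wrist"); im=manip.grab_frame("wrist"); cv2.imwrite("pics/w7.png",im)
plate("green",c,im,(.645,-.149)); plate("yellow",c,im,(.553,-.419)); plate("red",c,im,(.635,.136))
to(.646,-.149,.02,99)
E
```

```text
t: 18.08
tcp_pos: [0.7397, -0.139, 0.203]
eef_rot: [-0.0, -0.077, 0.997, 0.0]
wrist_force: [-0.5, -0.1, 0.0]
opening: 0.0415
grip_force: 30.0
t: 18.32
tcp_pos: [0.7377, -0.1406, 0.2037]
eef_rot: [-0.0, -0.076, 0.997, 0.0]
wrist_force: [-0.3, 0.2, 0.3]
opening: 0.0415
grip_force: 30.0
green centre minrect [ 645.4 -149.2] mean [ 0.6434 -0.1484] gap 0.0741 yaw 157.7 157.7
yellow found []
red centre minrect [637.4 135.2] mean [0.6365 0.1356] gap 0.0744 yaw 155.1 155.3
slide [0.4596 0.0284 0.9196] turn -0.0035 (deg -0.3 ) q6 -1.97 tcp [ 0.7377 -0.1407  0.2039] yawy 98.69 open 0.0416 F [-0.5  0.2 -0.8]
```

```bash
python3 -m creep '[{"slide":[0.2,0.028,0],"turn":0,"fingers":0},{"slide":[0.2,0,0.1],"turn":0,"fingers":0},{"slide":[0.063,0,0.25],"turn":0,"fingers":0},{"slide":[0,0,0.25],"turn":0,"fingers":0},{"slide":[0,0,0.25],"turn":0,"fingers":0},{"slide":[0,0,0.1],"turn":0,"fingers":0},{"slide":[0,0,0.05],"turn":0,"fingers":0},{"slide":[0,0,0],"turn":0,"fingers":0}]'
python3 - <<'E'
from h import *
to(.6454,-.1492,-.0091,99)
E
```

```text
t: 19.38
tcp_pos: [0.6465, -0.1491, 0.0045]
eef_rot: [0.001, -0.076, 0.997, -0.0]
wrist_force: [0.4, -0.1, -0.8]
opening: 0.0413
grip_force: 30.0
slide [0.0058 0.0005 0.0678] turn -0.0032 (deg -0.3 ) q6 -2.02 tcp [ 0.6465 -0.1491  0.0045] yawy 98.72 open 0.0413 F [ 0.4 -0.1 -0.8]
```

```bash
python3 -m creep '[{"slide":[0.005,0,0.03],"turn":0,"fingers":0},{"slide":[0,0,0.02],"turn":0,"fingers":0},{"slide":[0,0,0.008],"turn":0,"fingers":0},{"slide":[0,0,0.004],"turn":0,"fingers":0},{"slide":[0,0,0],"turn":0,"fingers":0},{"slide":[0,0,0],"turn":0,"fingers":0}]'; python3 -m creep '[{"slide":[0,0,0.004],"turn":0,"fingers":0},{"slide":[0,0,0.003],"turn":0,"fingers":0},{"slide":[0,0,0],"turn":0,"fingers":0}]'
```

```text
t: 20.12
tcp_pos: [0.6451, -0.149, -0.0089]
eef_rot: [0.0, -0.076, 0.997, -0.0]
wrist_force: [0.0, -0.0, -0.1]
opening: 0.0415
grip_force: 30.0
t: 20.5
tcp_pos: [0.6451, -0.1491, -0.009]
eef_rot: [0.0, -0.076, 0.997, -0.0]
wrist_force: [-6.2, 1.1, 12.6]
opening: 0.0412
grip_force: 30.0
```

```bash
python3 -m creep '[{"slide":[0,0,-0.003],"turn":0,"fingers":0.68},{"slide":[0,0,0],"turn":0,"fingers":0.68},{"slide":[0,0,0],"turn":0,"fingers":0.68},{"slide":[0,0,-0.1],"turn":0,"fingers":0.68},{"slide":[0,0,-0.25],"turn":0,"fingers":0.68},{"slide":[0,0,-0.3],"turn":0,"fingers":0.68},{"slide":[0,0,-0.2],"turn":0.07,"fingers":0.68},{"slide":[0,0,-0.1],"turn":0.07,"fingers":0.68}]'
python3 - <<'E'
from h import *
c=cam("wrist"); im=manip.grab_frame("wrist"); cv2.imwrite("pics/w8.png",im)
for b in blobs(mask(im,"green"),c,.031,300): print(*b)
to(.381,-.2576,.16,86)
E
```

```text
t: 21.5
tcp_pos: [0.6458, -0.1492, 0.1846]
eef_rot: [0.002, 0.036, 0.999, -0.001]
wrist_force: [-0.6, -1.0, -0.6]
opening: 0.0631
grip_force: 0.0
897 [291.2 198.5] [ 0.6253 -0.1798] [ 627.3 -180.7    8.4  109.7   67.4] 157.5
847 [355.5 220. ] [ 0.652  -0.1163] [ 653.8 -117.     8.4  109.9   67.6] 157.5
1256 [321.7 214.3] [ 0.643  -0.1501] [ 643.  -150.3   39.9   43.6   86.8] 156.9
518 [299.9 280.7] [ 0.714  -0.1787] [ 714.4 -178.8   18.7   36.    67.5] 157.9
slide [ 1.283  -0.6405  0.1244] turn -0.0042 (deg -0.4 ) q6 -1.79 tcp [ 0.6465 -0.1494  0.1864] yawy 85.62 open 0.0635 F [ 0.4 -0.   2.6]
```

```bash
python3 -m creep '[{"slide":[0.2,-0.1,0],"turn":0,"fingers":0.68},{"slide":[0.24,-0.12,0],"turn":0,"fingers":0.68},{"slide":[0.24,-0.12,0],"turn":0,"fingers":0.68},{"slide":[0.24,-0.12,0],"turn":0,"fingers":0.68},{"slide":[0.24,-0.12,0],"turn":0,"fingers":0.68},{"slide":[0.12,-0.06,0.12],"turn":0,"fingers":0.68},{"slide":[0,0,0],"turn":0,"fingers":0.68},{"slide":[0,0,0],"turn":0,"fingers":0.68}]'
python3 - <<'E'
from h import *
c=cam("wrist"); im=manip.grab_frame("wrist"); cv2.imwrite("pics/w9.png",im)
x,y=proj(c,[.38,-.258,.06])[0].astype(int)-(80,75); print(x,y)
cv2.imwrite("pics/w9c.png",cv2.resize(im[y:y+150,x:x+160],None,fx=4,fy=4,interpolation=cv2.INTER_CUBIC))
E
```

```text
t: 22.55
tcp_pos: [0.3818, -0.2595, 0.1571]
eef_rot: [0.001, 0.033, 0.999, -0.0]
wrist_force: [0.2, -0.7, 0.4]
opening: 0.0628
grip_force: 0.0
244 153
```

View pics/w9c.png

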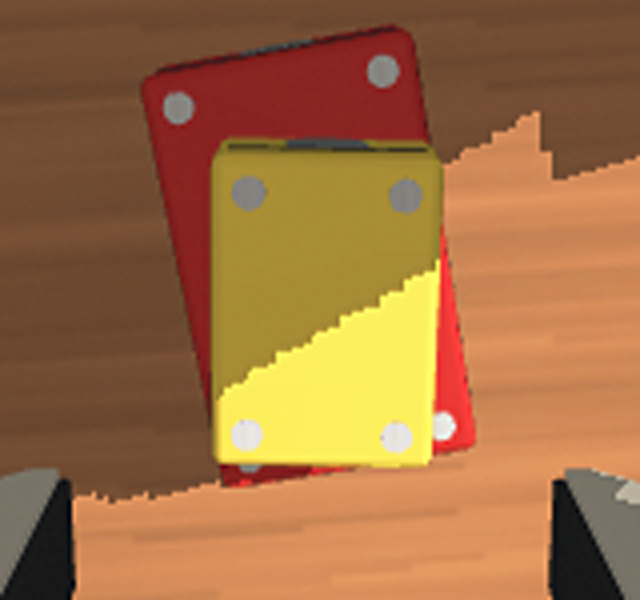

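Run:
```python
from h import *
c=cam("wrist"); o=np.array((244,153))-.4
w=ray(c,np.array([(249,193),(405,196),(246,435),(397,438)])/4+o,.068); d=(w[0]+w[1]-w[2]-w[3])/2; print("Y",w.mean(0),np.degrees(np.arctan2(d[1],d[0]))%180,np.linalg.norm(d))
to(*w.mean(0),.0235,np.degrees(np.arctan2(d[1],d[0]))+90)
```

```text
Y [ 0.38105015 -0.25780124] 175.10318368452246 0.0522616286463017
slide [0.0063 0.008  0.6676] turn 0.0121 (deg 1.1 ) q6 -2.2 tcp [ 0.3821 -0.2594  0.157 ] yawy 86.19 open 0.063 F [-0.3  0.3  1. ]
```

```bash
python3 -m creep '[{"slide":[0.006,0.008,0.1],"turn":0.01,"fingers":0.68},{"slide":[0,0,0.2],"turn":0,"fingers":0.68},{"slide":[0,0,0.2],"turn":0,"fingers":0.68},{"slide":[0,0,0.1],"turn":0,"fingers":0.68},{"slide":[0,0,0.065],"turn":0,"fingers":0.68},{"slide":[0,0,0],"turn":0,"fingers":0.68}]'
python3 -m creep '[{"slide":[0,0,0],"turn":0,"fingers":0},{"slide":[0,0,0],"turn":0,"fingers":0},{"slide":[0,0,0],"turn":0,"fingers":0},{"slide":[0,0,0],"turn":0,"fingers":0},{"slide":[0,0,0],"turn":0,"fingers":0}]'
```

```text
t: 23.35
tcp_pos: [0.3803, -0.2575, 0.0231]
eef_rot: [-0.0, 0.041, 0.999, 0.0]
wrist_force: [-0.1, 0.2, 0.6]
opening: 0.0635
grip_force: 0.0
t: 23.98
tcp_pos: [0.3803, -0.258, 0.024]
eef_rot: [0.001, 0.042, 0.999, -0.0]
wrist_force: [-0.5, 2.2, 7.4]
opening: 0.0479
grip_force: 30.0
```

```bash
python3 -m creep '[{"slide":[0,0,-0.05],"turn":0,"fingers":0},{"slide":[0,0,-0.1],"turn":0,"fingers":0},{"slide":[0,0,-0.25],"turn":0,"fingers":0},{"slide":[0,0,-0.28],"turn":0,"fingers":0},{"slide":[0,0,-0.2],"turn":0.03,"fingers":0}]'
python3 - <<'E'
from h import *
to(.65,-.432,.2,82.3)
E
```

```text
t: 24.6
tcp_pos: [0.3799, -0.2578, 0.2022]
eef_rot: [0.001, 0.066, 0.998, -0.001]
wrist_force: [0.3, -0.8, -1.2]
opening: 0.0481
grip_force: 30.0
slide [-1.4533 -0.6861  0.0147] turn 0.0018 (deg 0.2 ) q6 -2.14 tcp [ 0.3799 -0.2578  0.2022] yawy 82.46 open 0.0481 F [ 0.3 -0.8 -1.2]
```

```bash
python3 -m creep '[{"slide":[-0.2,-0.1,0],"turn":0,"fingers":0},{"slide":[-0.24,-0.11,0],"turn":0,"fingers":0},{"slide":[-0.24,-0.11,0],"turn":0,"fingers":0},{"slide":[-0.24,-0.11,0],"turn":0,"fingers":0},{"slide":[-0.24,-0.11,0],"turn":0,"fingers":0},{"slide":[-0.2,-0.1,0],"turn":0,"fingers":0},{"slide":[-0.08,-0.04,0],"turn":0,"fingers":0},{"slide":[0,0,0],"turn":0,"fingers":0}]'
python3 -m creep '[{"slide":[0,0,0],"turn":0,"fingers":0}]'
python3 - <<'E'
from h import *
c=cam("wrist"); im=manip.grab_frame("wrist"); cv2.imwrite("pics/w10.png",im)
plate("yellow",c,im,(.553,-.419)); 
# held lid screws (bright grey near lid)
s,R=pose(); z=s["tcp_pos"][2]+.044
for b in blobs(mask(im,"white"),c,z,30):
    if 200<b[1][0]<450 and b[1][1]<330: print(b[0],b[1],(R.T@(np.r_[b[2],z]-s["tcp_pos"])*1000).round(1))
to(.553,-.419,.02,82.3)
E
```

```text
t: 25.6
tcp_pos: [0.6477, -0.4302, 0.1986]
eef_rot: [-0.0, 0.065, 0.998, 0.0]
wrist_force: [-0.3, 1.5, -1.4]
opening: 0.048
grip_force: 30.0
t: 25.72
tcp_pos: [0.647, -0.4296, 0.1996]
eef_rot: [-0.0, 0.065, 0.998, 0.0]
wrist_force: [-0.2, 0.2, -0.3]
opening: 0.0481
grip_force: 30.0
yellow found [(array([ 0.5567, -0.3819]), array([ 557.9, -382.3,    9.1,  116.3,   82.2]), np.float64(172.2))]
36 [332.9 190.1] [ 53.4   3.7 -44. ]
181 [358.2 253.9] [ 25.5  15.1 -44. ]
37 [408.3 292.5] [  7.2  38.2 -44. ]
84 [257.5 302.1] [  2.3 -30.1 -44. ]
slide [ 0.4729 -0.0085  0.8991] turn 0.0024 (deg 0.2 ) q6 -2.09 tcp [ 0.647  -0.4297  0.1998] yawy 82.51 open 0.0477 F [ 0.1 -0.1 -1.3]
```

```bash
python3 -m creep '[{"slide":[0.2,-0.004,0],"turn":0,"fingers":0},{"slide":[0.2,0,0.1],"turn":0,"fingers":0},{"slide":[0.076,0,0.25],"turn":0.002,"fingers":0},{"slide":[0,0,0.25],"turn":0,"fingers":0},{"slide":[0,0,0.25],"turn":0,"fingers":0},{"slide":[0,0,0.1],"turn":0,"fingers":0},{"slide":[0,0,0.03],"turn":0,"fingers":0},{"slide":[0,0,0],"turn":0,"fingers":0}]'
python3 - <<'E'
from h import *
to(.5525,-.4181,-.009,82.3)
E
```

```text
t: 26.78
tcp_pos: [0.5539, -0.419, 0.0049]
eef_rot: [0.001, 0.067, 0.998, -0.001]
wrist_force: [0.5, 0.2, -1.0]
opening: 0.048
grip_force: 30.0
slide [0.0076 0.0038 0.0696] turn 0.0005 (deg 0.0 ) q6 -2.15 tcp [ 0.5539 -0.419   0.0049] yawy 82.34 open 0.048 F [ 0.5  0.2 -1. ]
```

```bash
python3 -m creep '[{"slide":[0.007,0.004,0.03],"turn":0,"fingers":0},{"slide":[0,0,0.02],"turn":0,"fingers":0},{"slide":[0,0,0.008],"turn":0,"fingers":0},{"slide":[0,0,0.004],"turn":0,"fingers":0},{"slide":[0,0,0],"turn":0,"fingers":0},{"slide":[0,0,0],"turn":0,"fingers":0}]'; python3 -m creep '[{"slide":[0,0,0.004],"turn":0,"fingers":0},{"slide":[0,0,0.002],"turn":0,"fingers":0},{"slide":[0,0,0],"turn":0,"fingers":0}]'
```

```text
t: 27.52
tcp_pos: [0.552, -0.4176, -0.0089]
eef_rot: [0.0, 0.067, 0.998, -0.0]
wrist_force: [0.2, 0.8, 1.7]
opening: 0.0481
grip_force: 30.0
t: 27.9
tcp_pos: [0.552, -0.4176, -0.0089]
eef_rot: [0.0, 0.067, 0.998, -0.0]
wrist_force: [-6.2, 4.5, 12.7]
opening: 0.0478
grip_force: 30.0
```

```bash
python3 -m creep '[{"slide":[0,0,-0.003],"turn":0,"fingers":0.65},{"slide":[0,0,0],"turn":0,"fingers":0.65},{"slide":[0,0,0],"turn":0,"fingers":0.65},{"slide":[0,0,-0.1],"turn":0,"fingers":0.65},{"slide":[0,0,-0.25],"turn":0,"fingers":0.9},{"slide":[0,0,-0.3],"turn":0,"fingers":0.9},{"slide":[0,0,-0.2],"turn":-0.08,"fingers":0.9},{"slide":[0,0,-0.1],"turn":-0.08,"fingers":0.9}]'
python3 - <<'E'
from h import *
c=cam("wrist"); im=manip.grab_frame("wrist"); cv2.imwrite("pics/w11.png",im)
for b in blobs(mask(im,"yellow",90)|mask(im,"white"),c,.035,300): print(*b)
for b in blobs(mask(im,"yellow",90),c,.005,300): print(*b)
to(.378,-.2594,.16,97.2)
E
```

```text
t: 28.9
tcp_pos: [0.5526, -0.4181, 0.1848]
eef_rot: [0.002, -0.061, 0.998, -0.002]
wrist_force: [0.5, 0.4, -0.3]
opening: 0.0838
grip_force: 0.0
851 [355.7 218.5] [ 0.5496 -0.3855] [ 552.1 -385.9    8.5  108.6   82.6] 172.6
1471 [553.3 198.5] [ 0.5048 -0.1938] [ 504.8 -193.9   42.4   42.5   57.2] 10.9
2864 [323.9 216.1] [ 0.5506 -0.4176] [ 551.9 -417.7   45.3   66.9   82.7] 172.9
327 [307.8 285. ] [ 0.627  -0.4254] [ 627.2 -423.4   18.5   33.8   82.1] 159.3
851 [355.7 218.5] [ 0.5558 -0.3818] [ 558.5 -382.2    9.3  118.3   82.6] 172.6
2733 [324.  216.1] [ 0.5569 -0.4167] [ 558.3 -416.8   49.4   72.9   82.7] 172.8
slide [0.7675 0.9011 0.1247] turn 0.0013 (deg 0.1 ) q6 -2.41 tcp [ 0.5531 -0.4185  0.1866] yawy 97.32 open 0.0833 F [ 1.3 -0.1  3.2]
```

```bash
python3 -m creep '[{"slide":[0.15,0.18,0],"turn":0,"fingers":0.9},{"slide":[0.18,0.21,0],"turn":0,"fingers":0.9},{"slide":[0.18,0.21,0],"turn":0,"fingers":0.9},{"slide":[0.16,0.18,0],"turn":0,"fingers":0.9},{"slide":[0.1,0.12,0.12],"turn":0,"fingers":0.9},{"slide":[0,0,0],"turn":0,"fingers":0.9},{"slide":[0,0,0],"turn":0,"fingers":0.9}]'
python3 - <<'E'
from h import *
c=cam("wrist"); im=manip.grab_frame("wrist"); cv2.imwrite("pics/w12.png",im)
m=mask(im,"red",90)
for b in blobs(m,c,.038,300): print(*b)
x,y=proj(c,[.378,-.26,.038])[0].astype(int)-(80,75); print(x,y)
cv2.imwrite("pics/w12c.png",cv2.resize(im[y:y+150,x:x+160],None,fx=4,fy=4,interpolation=cv2.INTER_CUBIC))
E
```

```text
t: 29.82
tcp_pos: [0.3787, -0.2576, 0.1571]
eef_rot: [0.001, -0.058, 0.998, -0.001]
wrist_force: [0.3, -0.1, -0.5]
opening: 0.0836
grip_force: 0.0
1998 [445.9 171.9] [ 0.3178 -0.1552] [ 324.  -147.1   47.8   72.1    9.5] 114.3
7008 [320.6 219.3] [ 0.3739 -0.2603] [ 375.5 -260.1  101.    61.8    6.4] 6.3
240 149
```

View pics/w12c.png

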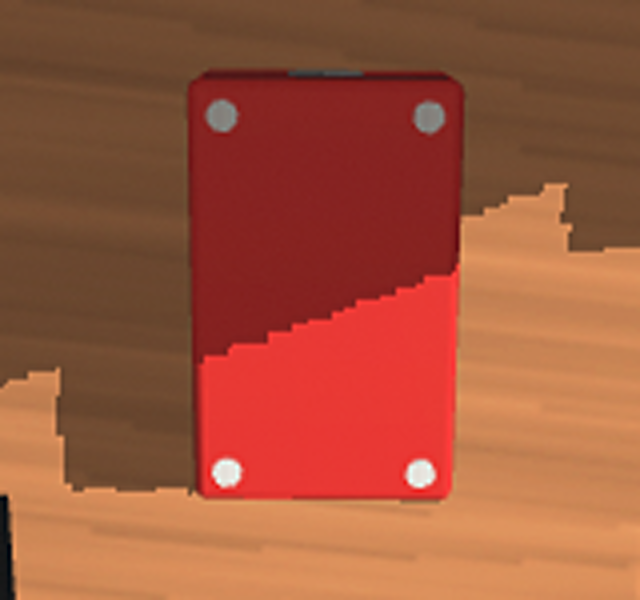

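Run:
```python
from h import *
c=cam("wrist"); o=np.array((240,149))-.4
w=ray(c,np.array([(222,116),(429,117),(227,473),(420,473)])/4+o,.038); d=(w[0]+w[1]-w[2]-w[3])/2; print("R",w.mean(0),np.degrees(np.arctan2(d[1],d[0]))%180,np.linalg.norm(d))
to(*w.mean(0),-.0095,np.degrees(np.arctan2(d[1],d[0]))+90)
```

```text
R [ 0.37757299 -0.25991562] 6.3768547062010725 0.08422497890050523
slide [ 0.0086 -0.0092  0.8327] turn 0.0035 (deg 0.3 ) q6 -2.39 tcp [ 0.3788 -0.2577  0.157 ] yawy 96.69 open 0.0838 F [-0.2 -0.5 -1.3]
```

```bash
python3 -m creep '[{"slide":[0.008,-0.006,0.1],"turn":0.003,"fingers":0.9},{"slide":[0,0,0.25],"turn":0,"fingers":0.9},{"slide":[0,0,0.25],"turn":0,"fingers":0.9},{"slide":[0,0,0.15],"turn":0,"fingers":0.9},{"slide":[0,0,0.075],"turn":0,"fingers":0.9},{"slide":[0,0,0],"turn":0,"fingers":0.9}]'
python3 -m creep '[{"slide":[0,0,0],"turn":0,"fingers":0},{"slide":[0,0,0],"turn":0,"fingers":0},{"slide":[0,0,0],"turn":0,"fingers":0},{"slide":[0,0,0],"turn":0,"fingers":0},{"slide":[0,0,0],"turn":0,"fingers":0}]'
```

```text
t: 30.62
tcp_pos: [0.3767, -0.2585, -0.009]
eef_rot: [-0.0, -0.056, 0.998, 0.0]
wrist_force: [-0.6, -1.1, 0.0]
opening: 0.0837
grip_force: 0.0
t: 31.25
tcp_pos: [0.3768, -0.2585, -0.008]
eef_rot: [0.001, -0.056, 0.998, -0.0]
wrist_force: [-0.7, 0.5, 6.6]
opening: 0.062
grip_force: 30.0
```

```bash
python3 -m creep '[{"slide":[0,0,-0.05],"turn":0,"fingers":0},{"slide":[0,0,-0.12],"turn":0,"fingers":0},{"slide":[0,0,-0.28],"turn":0,"fingers":0},{"slide":[0,0,-0.28],"turn":0,"fingers":0},{"slide":[0,0,-0.2],"turn":0.08,"fingers":0},{"slide":[0,0,-0.1],"turn":0.09,"fingers":0},{"slide":[0,0,0],"turn":0.09,"fingers":0},{"slide":[0,0,0],"turn":0.088,"fingers":0}]'
python3 - <<'E'
from h import *
to(.728,.093,.2,65.2)
E
```

```text
t: 32.25
tcp_pos: [0.3761, -0.2579, 0.198]
eef_rot: [0.0, 0.217, 0.976, -0.0]
wrist_force: [0.3, 0.5, -1.8]
opening: 0.0619
grip_force: 30.0
slide [-0.8482  2.3356 -0.0099] turn -0.0035 (deg -0.3 ) q6 -1.84 tcp [ 0.3761 -0.2579  0.198 ] yawy 64.88 open 0.0619 F [ 0.3  0.5 -1.8]
```

```bash
python3 -m creep '[{"slide":[-0.08,0.2,0],"turn":-0.003,"fingers":0},{"slide":[-0.1,0.26,0],"turn":0,"fingers":0},{"slide":[-0.1,0.27,0],"turn":0,"fingers":0},{"slide":[-0.1,0.27,0],"turn":0,"fingers":0},{"slide":[-0.1,0.27,0],"turn":0,"fingers":0},{"slide":[-0.1,0.27,0],"turn":0,"fingers":0},{"slide":[-0.1,0.27,0],"turn":0,"fingers":0},{"slide":[-0.1,0.27,0],"turn":0,"fingers":0}]'
python3 -m creep '[{"slide":[-0.06,0.2,0],"turn":0,"fingers":0},{"slide":[0,0.05,0],"turn":0,"fingers":0},{"slide":[0,0,0],"turn":0,"fingers":0},{"slide":[0,0,0],"turn":0,"fingers":0}]'
python3 - <<'E'
from h import *
c=cam("wrist"); im=manip.grab_frame("wrist"); cv2.imwrite("pics/w13.png",im)
plate("red",c,im,(.637,.135)); 
s,R=pose(); z=s["tcp_pos"][2]+.0465
for b in blobs(mask(im,"white"),c,z,30):
    if 200<b[1][0]<450 and b[1][1]<330: print(b[0],b[1],(R.T@(np.r_[b[2],z]-s["tcp_pos"])*1000).round(1))
to(.6374,.1352,.02,65.2)
E
```

```text
t: 33.25
tcp_pos: [0.6922, 0.0566, 0.1978]
eef_rot: [-0.0, 0.213, 0.977, -0.0]
wrist_force: [0.9, -0.8, -2.2]
opening: 0.062
grip_force: 30.0
t: 33.75
tcp_pos: [0.7226, 0.0944, 0.1977]
eef_rot: [-0.0, 0.213, 0.977, -0.0]
wrist_force: [0.1, 0.9, -1.8]
opening: 0.0617
grip_force: 30.0
red centre minrect [635.7 135.6] mean [0.6334 0.1367] gap 0.0744 yaw 154.9 155.0
30 [335.5 187. ] [ 54.8   4.9 -46.5]
204 [266.5 219. ] [ 41.4 -23.8 -46.5]
201 [376.7 219.4] [ 41.3  22.3 -46.5]
1740 [417.4 303.6] [  2.6  42.3 -46.5]
1580 [223.6 307.6] [  0.5 -44.9 -46.5]
slide [0.4727 0.0078 0.8885] turn 0.0017 (deg 0.2 ) q6 -1.07 tcp [0.7227 0.0944 0.1977] yawy 65.35 open 0.0617 F [ 0.1 -0.6 -2.5]
```

```bash
python3 - <<'E'
from h import *
to(.6353,.1366,-.0035,65)
E
python3 -m creep '[{"slide":[0.2,0.008,0],"turn":0.003,"fingers":0},{"slide":[0.2,0,0.1],"turn":0,"fingers":0},{"slide":[0.083,0,0.25],"turn":0,"fingers":0},{"slide":[0,0,0.25],"turn":0,"fingers":0},{"slide":[0,0,0.2],"turn":0,"fingers":0},{"slide":[0,0,0.1],"turn":0,"fingers":0},{"slide":[0,0,0.03],"turn":0,"fingers":0},{"slide":[0,0,0],"turn":0,"fingers":0}]'
python3 - <<'E'
from h import *
to(.6353,.1366,-.0035,65)
E
```

```text
slide [0.4852 0.0098 1.006 ] turn 0.0039 (deg 0.4 ) q6 -1.07 tcp [0.7227 0.0944 0.1977] yawy 65.35 open 0.0617 F [ 0.1 -0.6 -2.5]
t: 34.8
tcp_pos: [0.6368, 0.1374, 0.0124]
eef_rot: [0.001, 0.215, 0.977, 0.0]
wrist_force: [-0.6, -0.4, -1.1]
opening: 0.0622
grip_force: 30.0
slide [ 0.0052 -0.0066  0.0792] turn 0.0015 (deg 0.1 ) q6 -1.0 tcp [0.6368 0.1374 0.0124] yawy 65.13 open 0.0622 F [-0.6 -0.4 -1.1]
```

```bash
python3 -m creep '[{"slide":[0.005,-0.006,0.03],"turn":0,"fingers":0},{"slide":[0,0,0.02],"turn":0,"fingers":0},{"slide":[0,0,0.012],"turn":0,"fingers":0},{"slide":[0,0,0.006],"turn":0,"fingers":0},{"slide":[0,0,0],"turn":0,"fingers":0},{"slide":[0,0,0],"turn":0,"fingers":0}]'; python3 -m creep '[{"slide":[0,0,0.004],"turn":0,"fingers":0},{"slide":[0,0,0.003],"turn":0,"fingers":0},{"slide":[0,0,0],"turn":0,"fingers":0}]'
```

```text
t: 35.55
tcp_pos: [0.6348, 0.1368, -0.0023]
eef_rot: [0.0, 0.215, 0.977, 0.0]
wrist_force: [0.2, 0.7, -2.7]
opening: 0.0621
grip_force: 30.0
t: 35.92
tcp_pos: [0.6348, 0.1368, -0.0029]
eef_rot: [0.0, 0.215, 0.977, -0.0]
wrist_force: [-3.6, -0.2, 6.9]
opening: 0.0619
grip_force: 30.0
```

```bash
python3 -m creep '[{"slide":[0,0,-0.002],"turn":0,"fingers":0.85},{"slide":[0,0,0],"turn":0,"fingers":0.85},{"slide":[0,0,0],"turn":0,"fingers":0.85},{"slide":[0,0,-0.1],"turn":0,"fingers":0.9},{"slide":[0,0,-0.25],"turn":0,"fingers":0.9},{"slide":[0,0,-0.3],"turn":0,"fingers":0.9},{"slide":[0,0,-0.2],"turn":0,"fingers":0.9},{"slide":[0,0,0],"turn":0,"fingers":0.9}]'
python3 - <<'E'
from h import *
c=cam("wrist"); im=manip.grab_frame("wrist"); cv2.imwrite("pics/w14.png",im)
for b in blobs(mask(im,"red",90),c,.043,300): print(*b)
to(.473,-.006,.16,103.9)
E
```

```text
t: 36.92
tcp_pos: [0.6364, 0.1371, 0.1717]
eef_rot: [0.003, 0.215, 0.977, 0.001]
wrist_force: [0.0, 1.1, -0.2]
opening: 0.0838
grip_force: 0.0
8164 [320.  215.5] [0.6307 0.1379] [630.1 138.2  74.8 107.9  65. ] 154.8
595 [320.  288.1] [0.6976 0.1068] [697.6 106.8  18.3  34.8  65.1] 155.2
slide [ 0.4361 -0.9893  0.0417] turn -0.4306 (deg -38.8 ) q6 -1.0 tcp [0.6353 0.1369 0.169 ] yawy 65.15 open 0.0836 F [-0.8  0.5 -1.6]
```

```bash
python3 -m creep '[{"slide":[0.11,-0.25,0],"turn":0,"fingers":0.9},{"slide":[0.11,-0.25,0],"turn":0,"fingers":0.9},{"slide":[0.11,-0.25,0],"turn":0,"fingers":0.9},{"slide":[0.1,-0.24,0.04],"turn":0,"fingers":0.9},{"slide":[0,0,0],"turn":-0.11,"fingers":0.9},{"slide":[0,0,0],"turn":-0.11,"fingers":0.9},{"slide":[0,0,0],"turn":-0.11,"fingers":0.9},{"slide":[0,0,0],"turn":-0.1,"fingers":0.9}]'
python3 -m creep '[{"slide":[0,0,0],"turn":0,"fingers":0.9}]'
python3 - <<'E'
from h import *
c=cam("wrist"); im=manip.grab_frame("wrist"); cv2.imwrite("pics/w15.png",im)
for b in blobs(mask(im,"blue",90),c,.038,300): print(*b)
m=cv2.inRange(cv2.cvtColor(im,cv2.COLOR_BGR2HSV),(0,0,90),(180,90,255)); P=[]
for b in blobs(m,c,.038,25):
    if np.hypot(*(b[2]-(.473,-.006)))<.06 and b[0]<300: print("scr",*b[:3]); P.append(b[2])
P=np.array(P)
if len(P)==4: to(*P.mean(0),-.0095,103.9); print(P.mean(0))
E
```

```text
t: 37.98
tcp_pos: [0.4726, -0.0067, 0.1578]
eef_rot: [-0.001, -0.123, 0.992, 0.0]
wrist_force: [0.0, 0.4, -0.3]
opening: 0.0838
grip_force: 0.0
t: 38.1
tcp_pos: [0.4728, -0.0067, 0.1579]
eef_rot: [-0.001, -0.12, 0.993, 0.0]
wrist_force: [0.6, 0.2, 0.4]
opening: 0.0838
grip_force: 0.0
1296 [584.9 138. ] [0.3433 0.1951] [345.2 194.4   8.8 106.8  70.8] 160.7
6850 [322.9 221.7] [ 0.4697 -0.0073] [471.3  -6.9 100.7  61.3  14.1] 14.5
555 [617.  205.6] [0.3905 0.2493] [389.7 249.7   8.3  59.3  70.7] 161.3
767 [559.6 231.3] [0.4253 0.2086] [425.4 208.6  23.1  30.8  70.8] 152.0
scr 47 [297.  180.3] [ 0.4378 -0.0391]
scr 50 [348.6 180. ] [0.4265 0.0057]
scr 41 [299.  268.9] [ 0.5194 -0.0186]
scr 40 [347.1 268.8] [0.5083 0.0262]
slide [-1.600e-03  7.000e-04  8.378e-01] turn -0.0028 (deg -0.2 ) q6 -1.92 tcp [ 0.4729 -0.0067  0.1581] yawy 103.65 open 0.0835 F [-0.1 -0.8  0.2]
[ 0.473   -0.00645]
```

```bash
python3 -m creep '[{"slide":[-0.001,0.003,0.1],"turn":-0.003,"fingers":0.9},{"slide":[0,0,0.25],"turn":0,"fingers":0.9},{"slide":[0,0,0.25],"turn":0,"fingers":0.9},{"slide":[0,0,0.15],"turn":0,"fingers":0.9},{"slide":[0,0,0.08],"turn":0,"fingers":0.9},{"slide":[0,0,0],"turn":0,"fingers":0.9}]'
python3 -m creep '[{"slide":[0,0,0],"turn":0,"fingers":0},{"slide":[0,0,0],"turn":0,"fingers":0},{"slide":[0,0,0],"turn":0,"fingers":0},{"slide":[0,0,0],"turn":0,"fingers":0},{"slide":[0,0,0],"turn":0,"fingers":0}]'
```

```text
t: 38.9
tcp_pos: [0.4731, -0.0061, -0.0078]
eef_rot: [-0.001, -0.122, 0.993, 0.0]
wrist_force: [-0.2, -0.1, 0.5]
opening: 0.0841
grip_force: 0.0
t: 39.52
tcp_pos: [0.474, -0.0061, -0.0066]
eef_rot: [0.001, -0.123, 0.992, -0.0]
wrist_force: [-1.4, 0.9, 7.7]
opening: 0.0619
grip_force: 30.0
```

```bash
python3 -m creep '[{"slide":[0,0,-0.05],"turn":0,"fingers":0},{"slide":[0,0,-0.12],"turn":0,"fingers":0},{"slide":[0,0,-0.28],"turn":0,"fingers":0},{"slide":[0,0,-0.28],"turn":0,"fingers":0},{"slide":[0,0,-0.2],"turn":0.09,"fingers":0},{"slide":[0,0,-0.1],"turn":0.09,"fingers":0},{"slide":[0,0,0],"turn":0.09,"fingers":0},{"slide":[0,0,0],"turn":0.1,"fingers":0}]'
python3 - <<'E'
from h import *
to(.446,.22,.2,70.7)
E
```

```text
t: 40.52
tcp_pos: [0.4732, -0.0061, 0.1994]
eef_rot: [0.0, 0.169, 0.986, -0.0]
wrist_force: [0.3, -0.0, -0.7]
opening: 0.0618
grip_force: 30.0
slide [ 0.5049  1.0206 -0.0033] turn -0.0019 (deg -0.2 ) q6 -1.34 tcp [ 0.4732 -0.0061  0.1994] yawy 70.53 open 0.0618 F [ 0.3 -0.  -0.7]
```

```bash
python3 -m creep '[{"slide":[0.1,0.2,0],"turn":0,"fingers":0},{"slide":[0.1,0.2,0],"turn":0,"fingers":0},{"slide":[0.1,0.2,0],"turn":0,"fingers":0},{"slide":[0.1,0.2,0],"turn":0,"fingers":0},{"slide":[0.08,0.16,0],"turn":0,"fingers":0},{"slide":[0.02,0.06,0],"turn":0,"fingers":0},{"slide":[0,0,0],"turn":0,"fingers":0},{"slide":[0,0,0],"turn":0,"fingers":0}]'
python3 - <<'E'
from h import *
c=cam("wrist"); im=manip.grab_frame("wrist"); cv2.imwrite("pics/w16.png",im)
plate("blue",c,im,(.352,.253)); 
s,R=pose(); z=s["tcp_pos"][2]+.045
for b in blobs(mask(im,"white"),c,z,30):
    if 200<b[1][0]<450 and b[1][1]<330: print(b[0],b[1],(R.T@(np.r_[b[2],z]-s["tcp_pos"])*1000).round(1))
to(.3518,.2532,-.0016,70.7)
E
```

```text
t: 41.52
tcp_pos: [0.4462, 0.2184, 0.1987]
eef_rot: [-0.0, 0.167, 0.986, -0.0]
wrist_force: [0.7, -0.1, -1.2]
opening: 0.0614
grip_force: 30.0
blue centre minrect [351.2 252.6] mean [0.3488 0.2535] gap 0.0741 yaw 160.7 160.7
36 [335.5 183.5] [ 56.1   4.9 -45. ]
207 [266.7 215.6] [ 42.6 -24.  -45. ]
205 [376.3 215.6] [ 42.7  22.3 -45. ]
1768 [417.3 304. ] [  1.7  42.7 -45. ]
1651 [224.5 307.6] [ -0.1 -45.  -45. ]
slide [0.5031 0.0089 1.0014] turn 0.0006 (deg 0.0 ) q6 -0.87 tcp [0.4462 0.2184 0.1987] yawy 70.75 open 0.0619 F [ 0.3 -0.1 -1.6]
```

```bash
python3 -m creep '[{"slide":[0.2,0.009,0],"turn":0,"fingers":0},{"slide":[0.2,0,0.1],"turn":0,"fingers":0},{"slide":[0.101,0,0.25],"turn":0,"fingers":0},{"slide":[0,0,0.25],"turn":0,"fingers":0},{"slide":[0,0,0.2],"turn":0,"fingers":0},{"slide":[0,0,0.1],"turn":0,"fingers":0},{"slide":[0,0,0.03],"turn":0,"fingers":0},{"slide":[0,0,0],"turn":0,"fingers":0}]'
python3 - <<'E'
from h import *
to(.3520,.2532,-.0016,70.7)
E
```

```text
t: 42.58
tcp_pos: [0.3524, 0.2538, 0.013]
eef_rot: [0.0, 0.167, 0.986, 0.0]
wrist_force: [0.7, 0.1, -1.7]
opening: 0.0619
grip_force: 30.0
slide [ 0.001  -0.0037  0.073 ] turn 0.0009 (deg 0.1 ) q6 -0.72 tcp [0.3524 0.2538 0.013 ] yawy 70.78 open 0.0619 F [ 0.7  0.1 -1.7]
```

```bash
python3 -m creep '[{"slide":[0.001,-0.004,0.03],"turn":0,"fingers":0},{"slide":[0,0,0.02],"turn":0,"fingers":0},{"slide":[0,0,0.01],"turn":0,"fingers":0},{"slide":[0,0,0.004],"turn":0,"fingers":0},{"slide":[0,0,0],"turn":0,"fingers":0},{"slide":[0,0,0],"turn":0,"fingers":0}]'; python3 -m creep '[{"slide":[0,0,0.004],"turn":0,"fingers":0},{"slide":[0,0,0.003],"turn":0,"fingers":0},{"slide":[0,0,0],"turn":0,"fingers":0}]'
```

```text
t: 43.32
tcp_pos: [0.3516, 0.2534, -0.0001]
eef_rot: [0.0, 0.167, 0.986, 0.0]
wrist_force: [1.2, 0.5, -2.8]
opening: 0.0622
grip_force: 30.0
t: 43.7
tcp_pos: [0.3516, 0.2534, -0.0016]
eef_rot: [-0.0, 0.167, 0.986, -0.0]
wrist_force: [-0.6, -0.0, -1.6]
opening: 0.0619
grip_force: 30.0
```

```bash
python3 -m creep '[{"slide":[0,0,0.003],"turn":0,"fingers":0},{"slide":[0,0,0],"turn":0,"fingers":0}]'; python3 -m creep '[{"slide":[0,0,0.002],"turn":0,"fingers":0},{"slide":[0,0,0],"turn":0,"fingers":0}]'
```

```text
t: 43.95
tcp_pos: [0.3516, 0.2534, -0.0016]
eef_rot: [0.0, 0.167, 0.986, -0.0]
wrist_force: [-3.7, -2.2, 12.3]
opening: 0.0615
grip_force: 30.0
t: 44.2
tcp_pos: [0.3516, 0.2534, -0.0016]
eef_rot: [0.0, 0.167, 0.986, -0.0]
wrist_force: [-4.3, -3.2, 20.1]
opening: 0.0619
grip_force: 30.0
```

Contact; release, rise and back off for a check with the wrist camera.

```bash
python3 -m creep '[{"slide":[0,0,-0.004],"turn":0,"fingers":0.85},{"slide":[0,0,0],"turn":0,"fingers":0.85},{"slide":[0,0,0],"turn":0,"fingers":0.85},{"slide":[0,0,-0.1],"turn":0,"fingers":0.85},{"slide":[0,0,-0.25],"turn":0,"fingers":0.85},{"slide":[0,0,-0.3],"turn":0,"fingers":0.85},{"slide":[0,0,-0.3],"turn":0,"fingers":0.85},{"slide":[-0.1,0,-0.2],"turn":0,"fingers":0.85}]'
python3 -m creep '[{"slide":[-0.2,0,-0.1],"turn":0,"fingers":0.85},{"slide":[-0.25,-0.1,0],"turn":0,"fingers":0.85},{"slide":[-0.25,-0.1,0],"turn":0,"fingers":0.85},{"slide":[-0.2,-0.1,0],"turn":0,"fingers":0.85},{"slide":[-0.2,-0.1,0],"turn":0,"fingers":0.85},{"slide":[-0.2,0,0],"turn":0,"fingers":0.85},{"slide":[-0.1,0,0],"turn":0,"fingers":0.85},{"slide":[0,0,0],"turn":0,"fingers":0.85}]'
python3 - <<'E'
from h import *
im=manip.grab_frame("wrist"); cv2.imwrite("pics/w17.png",im); print(pose()[0]["tcp_pos"])
im=manip.grab_frame("top"); cv2.imwrite("pics/top2.png",im)
rs=[(155,160),(265,130),(385,130),(495,165),(215,245)]
t=[cv2.resize(im[y:y+75,x:x+65],None,fx=4,fy=4,interpolation=cv2.INTER_CUBIC) for x,y in rs]
t.append(t[0]*0)
cv2.imwrite("pics/m2.png",np.vstack([np.hstack(t[:3]),np.hstack(t[3:])]))
E
```

```text
t: 45.2
tcp_pos: [0.3704, 0.2471, 0.231]
eef_rot: [0.001, 0.166, 0.986, 0.001]
wrist_force: [0.2, 0.6, -0.8]
opening: 0.0792
grip_force: 0.0
t: 46.2
tcp_pos: [0.609, 0.0787, 0.2473]
eef_rot: [-0.001, 0.167, 0.986, -0.0]
wrist_force: [-0.2, -0.0, -0.2]
opening: 0.0791
grip_force: 0.0
[0.60830372 0.07915694 0.24756965]
```

View pics/m2.png

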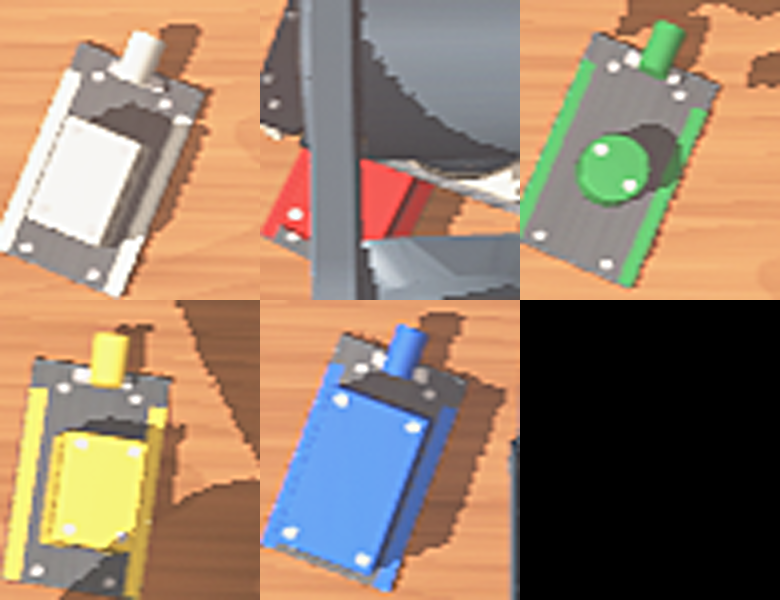

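Run:
```python
from h import *
T=cam("top"); im=cv2.imread("pics/top2.png")
def rel(n,w,p,yaw):
    a=np.radians(yaw); d=np.array(w)-p; u=np.array([np.cos(a),np.sin(a)]); print(n,"along %.1f across %.1f mm"%(1000*d@u,1000*(u[0]*d[1]-u[1]*d[0])))
# screw pixels read in the montage (x4 crops)
o=lambda x,y,P:np.array(P)/4-.4+(x,y)
rel("green",ray(T,o(385,130,[(600-520,149),(629-520,185)]),.031).mean(0),(.64355,-.1459),157.6)
rel("yellow",ray(T,o(495,165,[(82,144),(134,152),(69,229),(121,236)]),.035).mean(0),(.55125,-.4161),172.3)
rel("blue",ray(T,o(215,245,[(341-260,100),(413-260,127),(289-260,234),(362-260,259)]),.043).mean(0),(.34915,.25555),160.7)
rel("white",ray(T,o(155,160,[(69,117),(142,143),(28,217),(102,245)]),.035).mean(0),(.5494,.4132),159)
```

```text
green along 0.1 across 1.1 mm
yellow along 0.7 across -0.1 mm
blue along 0.8 across -0.0 mm
white along 0.6 across 2.5 mm
```

View pics/w14.png

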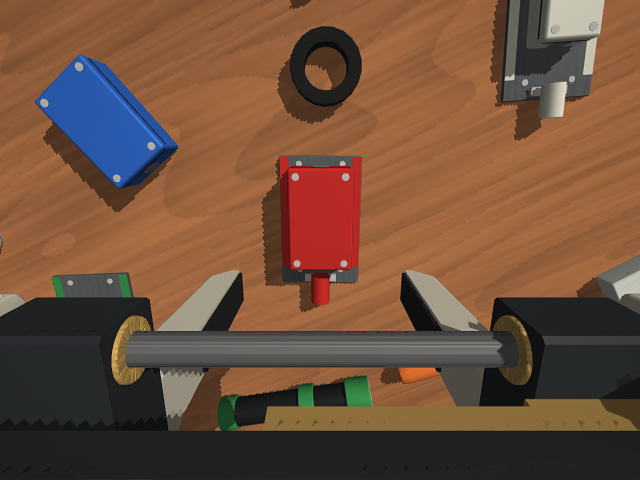

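```bash
python3 -c "
from workcell import manip
print(manip.hand_in())"
```

```text
the job is handed in; nothing more can be done
None
```

All five boxes are lid up on the plates of their own colour, released, and the job was handed in at about 46 s. White, green, yellow and blue measured within about 2.5 mm of centre. Red was out of the top camera's view, and its centring was only judged by eye from a wrist picture.

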